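Return the soil tester to its holder by way of the rest

TASK

Put the flat, rectangular soil tester from the white rack into its aluminium holder. In the rack you can only hold it by its narrow edges and in the holder only by its broad faces, so first stand it upright on the round steel rest and let go, then take it across its broad faces and stand it in the holder, upright, well centred and squared up between the two cheeks, and let go. Keep it upright all the way and leave the round tester in the rack where it is.

Things in the scene. Friction and masses are not known exactly. Their poses are not given: they have to be found in the camera images.
- tester_mid (a point): Flat soil tester: upright grey plastic block, 28 mm thick (its x) x 45 mm wide (its y) x 95 mm tall (z up), display on one broad face, clear cap as its lowest 30 mm; about 0.16 kg. Point: its centre, 47.5 mm above the foot. It starts loose in one bay of a fixed white rack whose walls stand about 12 mm off its broad faces, as high as its top; both narrow edges are free.
- round_mid (a point): Round tester, a bystander in the rack's other bay, about 60 mm from the flat one: grey plastic cylinder, 36 mm across, 100 mm tall, clear cap. Point: its centre, half-way up. The rack: two bays, open at both ends, floor 10 mm above the bench, three walls 6 mm thick, 70 mm long, their tops 105 mm above the bench.
- rest_top (a point): The rest: a fixed, plain round steel disc, 120 mm across, its flat top 20 mm above the bench, open on all sides. Point: the centre of its top face, z up.
- holder_seat (a point): Fixed aluminium holder: floor plate 80 (its x) x 81 mm (its y) with black pad; upright cheeks at +y and -y, 65 mm apart inside, 8 mm thick, 56 mm long, 95 mm high above the floor plate; open at +x and -x. Point: centre of the floor plate's top, 10 mm above the bench. The tester stands there with its 45 mm width along the holder's y, either way round.
Not all that is in view belongs to the job. Leave any red or yellow look-alike of the part that bears tester_mid alone.

How it is judged:
By the outcome, as a careful person would: the job done as asked, in the order asked, and still so for the second after the job is handed in, with the robot touching nothing.
It also fails if it takes over 56 s, if anything falls off the work surface, if the arm or the gripper's body presses on something with over 40 N, if the wrist force passes 120 N, or if a joint passes its speed limit or range.

ROBOT

A 6-joint arm with a two-finger parallel gripper is mounted at the origin on the work surface. World frame = base frame: x ahead of the robot, y to its left, z up, the work surface at z = 0. Lengths are in m, angles in rad, forces in N, time in s.
With the tool pointing down it reaches from about 0.35 to 0.85 m from the base axis. Payload 8.1 kg.
Tool frame: the origin (TCP) lies midway between the tips of the shut fingers; the grasp point (between the pads) lies 19 mm behind it; z points along the fingers, y is the direction in which the jaws open and shut (so a half turn about z gives the same grasp; the last joint's range is limited). The gripper opens to 85 mm and grips with 20 to 120 N. Pads are 22 mm wide; open, the fingers measure 114 mm over their backs; the gripper's body (76 mm by 85 mm) begins 54 mm behind the grasp point. The pads swing forward as they close: fully open they stand 13 mm farther back than shut.
Start: joints at [-1.257, 0.13, 1.488, -0, 1.523, -0.085], TCP at [0.233, -0.553, 0.231] pointing down, gripper open.
Joint ranges: [-2.96, 2.96], [-0.89, 2.26], [0.02, 2.5], [-1.34, 4.48], [0, 2.73], [-2.66, 2.66]. Speed limits (rad/s): [2.39, 2.39, 2.79, 3.14, 3.14, 3.14].

INTERFACE

Orientations are given as a unit quaternion [w, x, y, z].
In Python, from rig import monitor, vision, order gives the robot as it stands.
- The arm moves only by the tool servo_tool, never from a script. Its argument "plan" is text: rows parted by semicolons, each of 5 numbers parted by spaces: the shift along the tool's x, y, z in units of 50 mm (1.0 is 50 mm), then the turn about the tool's z in units of 10 degrees (1.0 is 10 degrees), then the closure, from -1 (fully open) to 1 (shut). A call has 1 to 5 rows; each row shifts and turns the pose as measured when the row begins, along the tool's axes as they then stand; what a row does not reach is not made up. A row lasts 1/8 s, in which the tool goes at most 62.5 mm and 10.7 degrees, less where a joint would pass 70% of its speed; a pose out of reach is approached as far as the arm can. A call is refused whole if a number of a shift passes 1 or a number of a turn 1, either way. A call with a gripper value outside its range is refused whole. The fingers move at their own pace and stop on an object; the grip force is fixed at half the most. Time passes only in rows, so rows that do not move let the fingers close. It gives the time, the measured TCP pose, the force and the opening at its end, in the units of the state.
- monitor.observe(): the state, without advancing time (a new reading comes with each control period).
- vision.get_image(name): name is "scene" or "top" or "wrist"; returns (picture, depth): 400x640x3 uint8, red, green, blue; 400x640 float32, m along the optical axis (not along the pixel's ray), 0 where there is no reading.
- vision.camera_model(name): a dict with "intrinsics" (3x3 intrinsics, pixels), "k1" (the pictures are not rectified: a ray, as slopes to the right and down, at radius r is drawn at 1 + k1 r^2 times it, then the intrinsics apply), "rvec" (rotation vector, rad) and "tvec" (3), from world to camera coordinates, as OpenCV has them. Camera axes: x right, y down, z forward; pixel columns grow to the right and rows downward; lengths in m; the calibration is good to about 2 mm. A picture is of the moment at which its call begins: read the wrist's pose just before it. camera_model takes no time and is no camera call; for the wrist camera it gives the pose at the moment of the call.
- order.hand_in(): hands the job in, once; it reports no verdict.
The state is a dict: "time_s": time; "joint_positions": joint angles; "joint_vel": joint speeds; "joint_torque": joint torques, N m; "position": TCP position; "eef_rot": TCP orientation; "wrist_force": force on the tool from outside, world axes, zero at the start; "moment": the same for the moment, N m; "grip_width": finger opening in m.
Only numpy, scipy, OpenCV 4.12 (cv2) and the standard library are available. Lean on these libraries where they do the work, as an engineer would, in place of code of your own. Each camera call takes 0.05 s, during which the arm holds its last target.

## Working session

There is one attempt and no reset: what is moved stays moved. The work goes in short steps, Python scripts to look and compute and a tool call to move; the robot and the scene stay as the last step left them, time stands still between calls to the robot, and variables do not carry over. Pictures are saved under pics/ and viewed, and the job is handed in when it is done.

Besides the shell and the picture viewer there is one more tool, called after "Request:" by a JSON object that holds its "name" and its "arguments". servo_tool: Moves the arm, as the interface text tells. Its arguments: {"type":"object","properties":{"plan":{"type":"string"}},"required":["plan"]}

```bash
ls; mkdir -p pics; cat > h.py <<'E'
import numpy as np, cv2
from rig import monitor, vision, order
def snap(n,f):
    m=vision.camera_model(n); p,d=vision.get_image(n)
    cv2.imwrite(f'pics/{f}.png',p[:,:,::-1]); np.savez(f'pics/{f}.npz',p=p,d=d,K=m['intrinsics'],k1=m['k1'],r=m['rvec'],t=m['tvec'])
    return p,d,m
def load(f):
    z=np.load(f'pics/{f}.npz'); return z['p'],z['d'],dict(intrinsics=z['K'],k1=float(z['k1']),rvec=z['r'],tvec=z['t'])
def rays(m,uv):
    K=np.array(m['intrinsics']);dist=np.array([m['k1'],0,0,0,0],float)
    u=cv2.undistortPoints(np.array(uv,float).reshape(-1,1,2),K,dist).reshape(-1,2)
    R=cv2.Rodrigues(np.array(m['rvec'],float))[0]; t=np.array(m['tvec'],float).ravel()
    d=np.c_[u,np.ones(len(u))]
    return -R.T@t, d@R
def onplane(m,uv,z):
    c,d=rays(m,uv); return c+d*((z-c[2])/d[:,2])[:,None]
def bydepth(m,d,uv):
    c,r=rays(m,uv); uv=np.array(uv,int).reshape(-1,2); return c+r*d[uv[:,1],uv[:,0]][:,None]
def proj(m,P):
    return cv2.projectPoints(np.array(P,float).reshape(-1,1,3),np.array(m['rvec'],float),np.array(m['tvec'],float),np.array(m['intrinsics'],float),np.array([m['k1'],0,0,0,0],float))[0].reshape(-1,2)
def cloud(m,d):
    v,u=np.mgrid[:d.shape[0],:d.shape[1]]; uv=np.c_[u.ravel(),v.ravel()]
    P=bydepth(m,d,uv).reshape(d.shape+(3,)); P[d<=0]=np.nan; return P
E
python3 - <<'E'
from h import *
s=monitor.observe(); print(s)
for n in("scene","top","wrist"):
    p,d,m=snap(n,n+'0'); print(n,m, (d>0).mean())
E
```

```text
pics
{'time_s': 0.0, 'joint_positions': array([-1.25742804e+00,  1.31154786e-01,  1.48927243e+00, -3.64714864e-05,
        1.52299081e+00, -8.54046287e-02]), 'joint_vel': array([ 0.00224993, -0.00228894, -0.00013302,  0.00085023, -0.0011737 ,
       -0.00040779]), 'joint_torque': array([-9.35417884e-04, -5.69408011e+01, -5.00549126e+01, -1.88404501e-04,
        1.49724819e-02, -3.85111991e-05]), 'position': array([ 0.23281031, -0.55240165,  0.230252  ]), 'eef_rot': array([-9.04691743e-04,  9.80187701e-01,  1.98068770e-01, -1.21900388e-04]), 'wrist_force': array([0.38793761, 0.55846109, 0.70526094]), 'moment': array([-0.03593335, -0.01953294,  0.0432364 ]), 'grip_width': 0.08533413901456725}
scene {'intrinsics': array([[407.40418238,   0.        , 324.62532344],
       [  0.        , 407.40418238, 197.86870959],
       [  0.        ,   0.        ,   1.        ]]), 'k1': -0.07540558279691276, 'rvec': array([ 1.52209858,  2.08200974, -0.84539224]), 'tvec': array([ 0.16113932, -0.31206965,  1.35159247])} 0.996046875
top {'intrinsics': array([[368.60822907,   0.        , 324.20045808],
       [  0.        , 368.60822907, 202.36167071],
       [  0.        ,   0.        ,   1.        ]]), 'k1': 0.02162993813221279, 'rvec': array([ 2.15519896, -2.20269767,  0.16776439]), 'tvec': array([-0.01064827,  0.48537966,  0.74430516])} 0.995953125
wrist {'intrinsics': array([[284.43782202,   0.        , 323.19611446],
       [  0.        , 284.43782202, 197.27510472],
       [  0.        ,   0.        ,   1.        ]]), 'k1': 0.005603531703029639, 'rvec': array([-2.41830258,  1.60348379,  0.22681035]), 'tvec': array([-0.5987334 , -0.03399952,  0.37804265])} 0.99608984375
```

View pics/scene0.png

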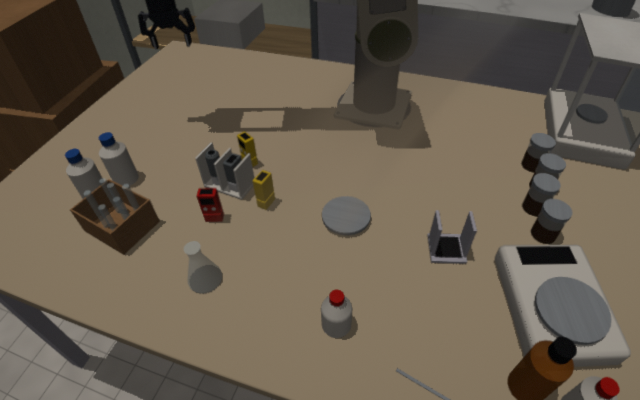

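View pics/top0.png

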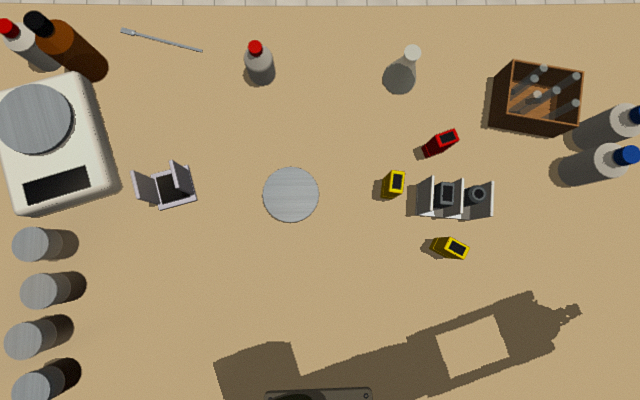

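View pics/wrist0.png

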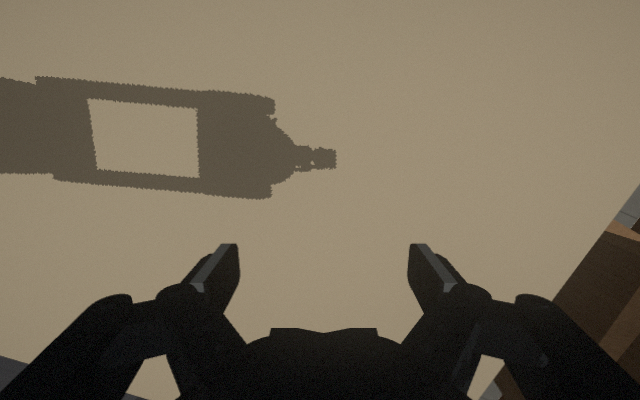

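Top view: flat tester at about (446,195), round tester at (478,195), the rest at (291,194) and the holder at (168,187). Yellow look-alikes sit at (396,184) and (456,248), and a red one at (440,143). Next I'll measure them.

```bash
python3 - <<'E'
from h import *
for n in("scene","top"):
    p,d,m=load(n+'0'); P=cloud(m,d)
    bench=P[(np.abs(P[...,2])<.03)&(P[...,0]>.2)&(P[...,0]<.8)&(np.abs(P[...,1])<.5)]
    print(n,'bench z',np.nanmedian(bench[:,2]),'noise',np.nanstd(bench[:,2]))
p,d,m=load('top0');P=cloud(m,d)
for q in [(446,195),(478,195),(396,184),(456,248),(440,143),(291,194),(175,187)]: print(q,P[q[1],q[0]].round(4))
big=cv2.resize(p[110:270,380:520],None,fx=5,fy=5,interpolation=cv2.INTER_CUBIC)
cv2.imwrite('pics/rk.png',big[:600,:700,::-1])
big=cv2.resize(p[140:230,120:330],None,fx=3.8,fy=3.8,interpolation=cv2.INTER_CUBIC)
cv2.imwrite('pics/ho.png',big[:,:,::-1])
p,d,m=load('scene0')
big=cv2.resize(p[120:230,180:290],None,fx=5,fy=5,interpolation=cv2.INTER_CUBIC)
cv2.imwrite('pics/rks.png',big[:,:,::-1])
E
```

```text
scene bench z -0.00034768114827887775 noise 0.00502935733762689
top bench z -0.0007868472392992265 noise 0.004602836948144079
(446, 195) [ 0.4857 -0.2514  0.1049]
(478, 195) [ 0.4841 -0.3116  0.1081]
(396, 184) [ 0.5106 -0.159   0.0936]
(456, 248) [ 0.3848 -0.2676  0.0957]
(440, 143) [ 0.5906 -0.2498  0.0944]
(291, 194) [0.5053 0.0484 0.0194]
(175, 187) [0.5109 0.2601 0.1022]
```

View pics/rk.png

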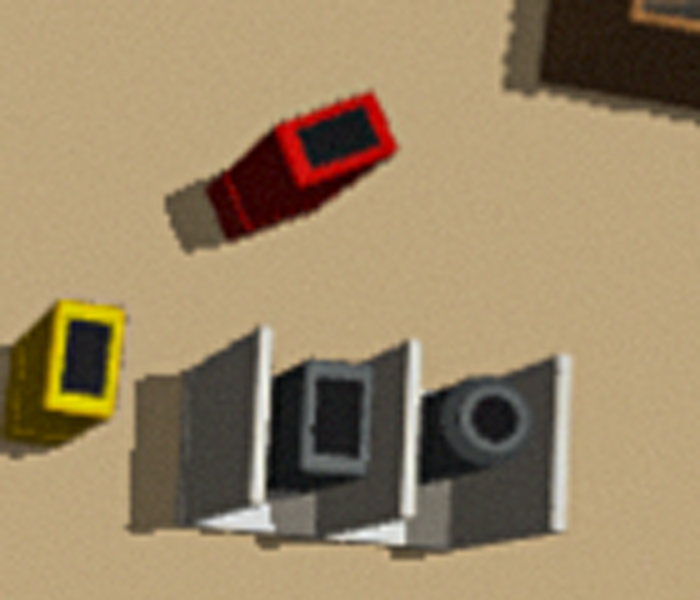

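View pics/ho.png

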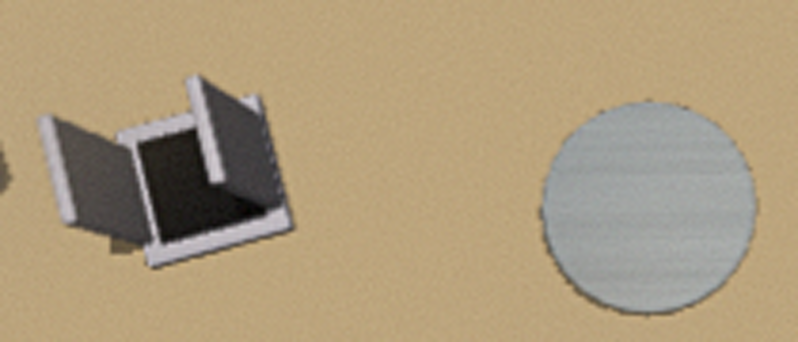

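View pics/rks.png

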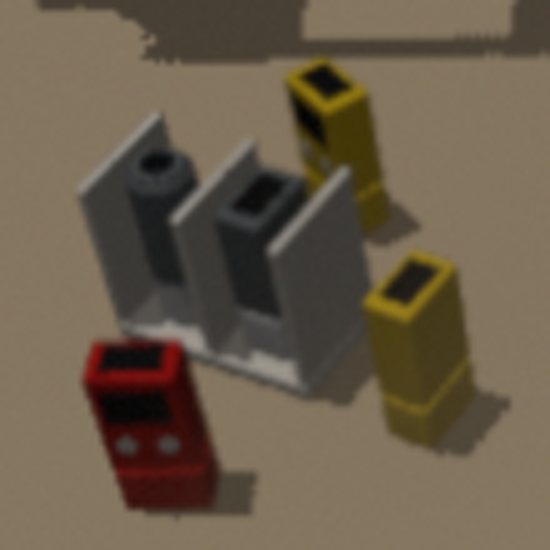

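```bash
cat > meas.py <<'E'
from h import *
def rect(m,mask,z,name,off=(0,0)):
    cs,_=cv2.findContours(mask.astype(np.uint8),cv2.RETR_EXTERNAL,cv2.CHAIN_APPROX_NONE)
    c=max(cs,key=cv2.contourArea).reshape(-1,2)
    Q=onplane(m,c,z)[:,:2]
    r=cv2.minAreaRect((Q*1000).astype(np.float32)); print(name,'n',len(c),'area',mask.sum(),[np.round(x,1) for x in r]); return Q,r
E
python3 - <<'E'
from meas import *
p,d,m=load('top0');P=cloud(m,d); g=p.astype(int).max(2)
v,u=np.mgrid[:400,:640]
# tester top: blob by depth and darkness in window
w=(u>432)&(u<458)&(v>178)&(v<210)
k=w&(P[...,2]>.09)&(g<150)
rect(m,k,.105,'tester top')
w=(u>465)&(u<490)&(v>178)&(v<210)
k=w&(P[...,2]>.095)&(g<150)
Q,_=rect(m,k,.11,'round'); print(cv2.minEnclosingCircle((Q*1000).astype(np.float32)))
w=(u>414)&(u<500)&(v>170)&(v<222)
k=w&(P[...,2]>.09)&(g>160)
n,l,st,ce=cv2.connectedComponentsWithStats(k.astype(np.uint8))
for i in range(1,n):
    if st[i,4]>20: rect(m,l==i,.105,'wall')
w=(u>125)&(u<200)&(v>155)&(v<215)
k=w&(P[...,2]>.09)&(g>140)
n,l,st,ce=cv2.connectedComponentsWithStats(k.astype(np.uint8))
for i in range(1,n):
    if st[i,4]>20: rect(m,l==i,.105,'cheek')
w=(u>250)&(u<330)&(v>150)&(v<235)
hsv=cv2.cvtColor(p,cv2.COLOR_RGB2HSV)
k=w&(hsv[...,1]<50)&(g>100)
Q,_=rect(m,k,.02,'rest'); print(cv2.minEnclosingCircle((Q*1000).astype(np.float32)))
# row-dump of tester z/colour
for vv in range(180,208,2): print(vv,[(int(g[vv,x]),int(P[vv,x,2]*1000)) for x in range(434,462,2)])
E
```

```text
tester top n 71 area 387 [array([ 488.5, -250.7]), array([31.3, 46.1]), np.float64(83.0)]
round n 52 area 324 [array([ 485.9, -307.1]), array([34.3, 36.2]), np.float64(42.3)]
((485.9268798828125, -306.60772705078125), 18.91584587097168)
wall n 72 area 88 [array([ 491.3, -224.6]), array([ 4.8, 67.8]), np.float64(82.7)]
wall n 71 area 81 [array([ 484.4, -281.8]), array([ 4.5, 67.9]), np.float64(83.6)]
wall n 70 area 75 [array([ 478.4, -339.7]), array([ 3.9, 65.9]), np.float64(85.6)]
cheek n 58 area 109 [array([535.7, 263. ]), array([53.8,  7.1]), np.float64(14.6)]
cheek n 61 area 106 [array([517.4, 332.6]), array([53.7,  6.5]), np.float64(14.7)]
rest n 157 area 2472 [array([505.8,  50.3]), array([118.2, 115.5]), np.float64(88.8)]
((505.3927917480469, 49.86466598510742), 59.79242706298828)
180 [(185, 103), (187, -2), (184, 0), (190, 0), (184, -1), (192, 0), (196, 0), (191, 0), (191, 0), (188, 0), (182, 0), (125, -1), (67, 89), (58, 100)]
182 [(177, -2), (192, 0), (187, -1), (107, 95), (87, 104), (93, 103), (99, 102), (89, 100), (147, 0), (107, 54), (61, 67), (64, 77), (67, 90), (61, 97)
[... 1152 characters left out ...]
 (30, 102), (33, 102), (27, 106), (85, 105), (69, 71), (70, 81), (64, 92), (79, 102)]
200 [(19, 70), (19, 81), (26, 94), (76, 103), (88, 105), (44, 102), (40, 103), (38, 105), (26, 104), (104, 103), (65, 72), (66, 83), (68, 93), (93, 101)]
202 [(20, 70), (25, 84), (26, 96), (80, 103), (109, 102), (110, 103), (108, 105), (104, 102), (105, 103), (107, 104), (67, 73), (68, 81), (64, 94), (106, 102)]
204 [(24, 73), (25, 84), (23, 94), (29, 101), (54, 103), (61, 102), (72, 101), (71, 103), (78, 104), (91, 104), (65, 74), (65, 82), (58, 91), (113, 103)]
206 [(11, 66), (21, 71), (26, 73), (24, 78), (25, 77), (24, 80), (27, 85), (28, 88), (47, 53), (69, 62), (66, 73), (64, 84), (64, 94), (138, 104)]
```

```bash
cat > plan.py <<'E'
from h import *
from scipy.spatial.transform import Rotation as R
def st():
    s=monitor.observe(); q=s['eef_rot']; r=R.from_quat([q[1],q[2],q[3],q[0]]); A=r.as_matrix()
    psi=np.degrees(np.arctan2(A[1,1],A[0,1])); 
    print('t %.2f pos %s psi_y %.2f tilt %.2f w %.1f F %s q6 %.2f'%(s['time_s'],s['position'].round(4),psi,np.degrees(np.arccos(-A[2,2])),s['grip_width']*1000,s['wrist_force'].round(1),s['joint_positions'][5]))
    return s,A,psi
def go(tgt,psi_t,n=None):
    s,A,psi=st(); d=np.array(tgt)-s['position']; dps=(psi_t-psi+180)%360-180
    turn=-dps  # tool z is down
    m=int(np.ceil(max(np.abs(d).max()/.045,abs(turn)/9.5)+1e-9)) if n is None else n; m=max(m,1)
    print('delta world',d.round(4),'tool total',(A.T@d/.05).round(3),'turn units',round(turn/10,3),'rows',m)
    for i in range(m):
        B=A@R.from_euler('z',turn*i/m,degrees=True).as_matrix()
        print(' '.join('%.2f'%x for x in B.T@d/.05/m),'%.2f'%(turn/10/m))
E
python3 - <<'E'
from plan import *
go([.4875,-.2525,.2],-6.5)
E
```

```text
t 0.15 pos [ 0.2329 -0.5525  0.2305] psi_y -67.15 tilt 0.08 w 85.8 F [ 0.   0.1 -0.4] q6 -0.09
delta world [ 0.2546  0.3    -0.0305] tool total [ 7.023 -3.551  0.615] turn units -6.065 rows 7
1.00 -0.51 0.09 -0.87
1.07 -0.35 0.09 -0.87
1.11 -0.19 0.09 -0.87
1.12 -0.02 0.09 -0.87
1.11 0.15 0.09 -0.87
1.08 0.32 0.09 -0.87
1.02 0.48 0.09 -0.87
```

Request:
{"name": "servo_tool", "arguments": {"plan": "0.9 -0.5 0 -0.9 -1; 0.95 -0.35 0 -0.9 -1; 0.95 -0.2 0 -0.9 -1; 0.95 0 0 -0.9 -1; 0.95 0.1 0 -0.9 -1"}}

```text
time_s: 0.78
position: [0.3845, -0.3542, 0.2284]
eef_rot: [-0.002, 0.825, 0.565, 0.0]
wrist_force: [1.5, -0.6, 0.2]
grip_width: 0.0855
```

```bash
python3 - <<'E'
from plan import *
go([.4875,-.2525,.23],-6.5)
E
```

```text
t 0.78 pos [ 0.3845 -0.3542  0.2284] psi_y -21.14 tilt 0.24 w 85.5 F [ 1.5 -0.6  0.2] q6 -0.47
delta world [0.103  0.1017 0.0016] tool total [ 2.64   1.188 -0.029] turn units -1.464 rows 3
0.88 0.40 -0.01 -0.49
0.84 0.47 -0.01 -0.49
0.80 0.54 -0.01 -0.49
```

Request:
{"name": "servo_tool", "arguments": {"plan": "0.9 0.4 0 -0.5 -1; 0.85 0.5 0 -0.5 -1; 0.8 0.55 0 -0.4 -1; 0 0 0 0 -1"}}

```text
time_s: 1.27
position: [0.4933, -0.2442, 0.2276]
eef_rot: [-0.003, 0.745, 0.667, 0.001]
wrist_force: [-0.8, -1.4, -0.1]
grip_width: 0.0854
```

```bash
python3 - <<'E'
from plan import *
go([.4875,-.2525,.2],-6.5)
p,d,m=snap('wrist','wrist1'); print(proj(m,[[.4875,-.2525,.105]]))
E
```

```text
t 1.27 pos [ 0.4933 -0.2442  0.2276] psi_y -6.32 tilt 0.32 w 85.4 F [-0.8 -1.4 -0.1] q6 -0.44
delta world [-0.0058 -0.0083 -0.0276] tool total [-0.18  -0.096  0.552] turn units 0.018 rows 1
-0.18 -0.10 0.55 0.02
[[317.0158847  202.17773938]]
```

View pics/wrist1.png

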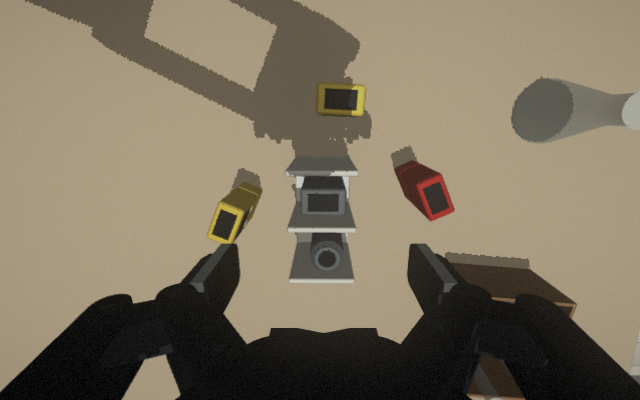

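The wrist view shows the flat tester's top at about (323,202), 6 px to the right of where I predicted it. I'll measure it in this view too.

```bash
python3 - <<'E'
from meas import *
p,d,m=load('wrist1');P=cloud(m,d); g=p.astype(int).max(2)
v,u=np.mgrid[:400,:640]
w=(u>295)&(u<352)&(v>184)&(v<218)
k=w&(P[...,2]>.097)&(g<150)
rect(m,k,.105,'tester top')
vv,uu=np.where(k);print(uu.min(),uu.max(),vv.min(),vv.max(), np.nanmedian(P[k][:,2]))
for V in(160,171,228,281):
  k=(u>280)&(u<362)&(abs(v-V)<7)&(P[...,2]>.095)&(g>150)
  if k.sum()>20: rect(m,k,.105,'wall%d'%V)
k=(u>300)&(u<350)&(v>234)&(v<275)&(P[...,2]>.1)&(g<150)
Q,_=rect(m,k,.11,'round')
cv2.imwrite('pics/w1z.png',cv2.resize(p[140:300,270:380],None,fx=3.7,fy=3.7,interpolation=cv2.INTER_CUBIC)[:,:,::-1])
E
```

```text
tester top n 137 area 1284 [array([ 493.7, -252.2]), array([28.3, 43.9]), np.float64(83.8)]
301 346 187 215 0.10397002254438611
wall171 n 59 area 160 [array([ 516.1, -227.2]), array([ 4.8, 26.4]), np.float64(83.8)]
wall228 n 142 area 308 [array([ 488.6, -281.8]), array([ 4.3, 68.9]), np.float64(83.8)]
wall281 n 135 area 302 [array([ 482.2, -339. ]), array([ 4.8, 68.5]), np.float64(83.8)]
round n 93 area 880 [array([ 491.1, -307.6]), array([35. , 34.3]), np.float64(42.3)]
```

View pics/w1z.png

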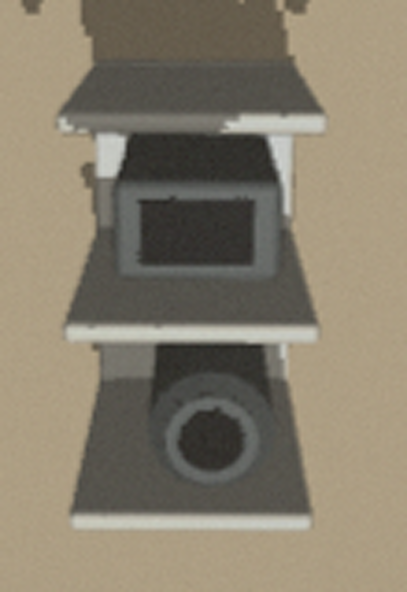

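The wrist view gives (0.494,-0.252) at -6.2° and the top view (0.4885,-0.2515). I'll aim at (0.491,-0.2522), and the jaws will centre it along that axis.

```bash
python3 - <<'E'
from plan import *
go([.491,-.2522,.13],-6.2)
E
```

```text
t 1.32 pos [ 0.4923 -0.2455  0.2275] psi_y -6.44 tilt 0.32 w 85.4 F [-0.8 -0.5  0.1] q6 -0.44
delta world [-0.0013 -0.0067 -0.0975] tool total [-0.145 -0.003  1.95 ] turn units -0.024 rows 3
-0.05 -0.00 0.65 -0.01
-0.05 -0.00 0.65 -0.01
-0.05 -0.00 0.65 -0.01
```

Request:
{"name": "servo_tool", "arguments": {"plan": "-0.1 0 0.65 0 -1; -0.05 0 0.65 0 -1; 0 0 0.6 0 -1; 0 0 0 0 -1"}}

```text
time_s: 1.82
position: [0.4883, -0.2565, 0.1303]
eef_rot: [-0.002, 0.748, 0.664, -0.001]
wrist_force: [0.4, -0.1, 0.2]
grip_width: 0.085
```

```bash
python3 - <<'E'
from plan import *
go([.491,-.2522,.051],-6.2)
E
```

```text
t 1.82 pos [ 0.4883 -0.2565  0.1303] psi_y -6.79 tilt 0.29 w 85.0 F [ 0.4 -0.1  0.2] q6 -0.46
delta world [ 0.0027  0.0043 -0.0793] tool total [0.087 0.051 1.587] turn units -0.059 rows 2
0.04 0.03 0.79 -0.03
0.04 0.03 0.79 -0.03
```

Request:
{"name": "servo_tool", "arguments": {"plan": "0.08 0.05 0.3 -0.05 -1; 0 0 0.5 0 -1; 0 0 0.5 0 -1; 0 0 0.28 0 -1; 0 0 0 0 -1"}}

```text
time_s: 2.45
position: [0.4938, -0.2558, 0.0537]
eef_rot: [0.002, 0.745, 0.667, 0.0]
wrist_force: [-0.2, 0.5, 0.4]
grip_width: 0.0854
```

```bash
python3 - <<'E'
from plan import *
go([.491,-.2522,.051],-6.2)
snap('wrist','wrist2'); snap('scene','scene2')
E
```

```text
t 2.45 pos [ 0.4938 -0.2558  0.0537] psi_y -6.38 tilt 0.20 w 85.4 F [-0.2  0.5  0.4] q6 -0.46
delta world [-0.0028  0.0036 -0.0027] tool total [ 0.065 -0.063  0.053] turn units -0.018 rows 1
0.07 -0.06 0.05 -0.02
```

View pics/wrist2.png

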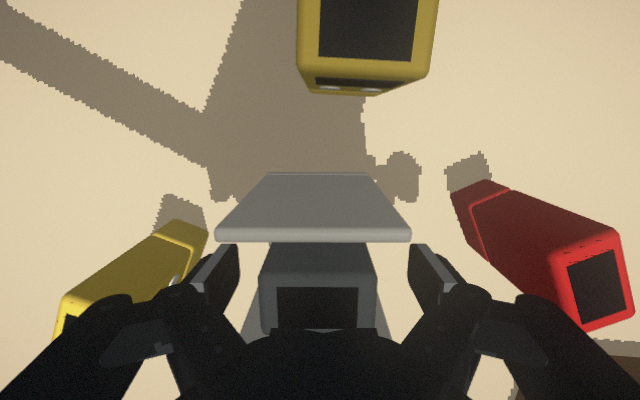

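The tester (260–376 px) sits between the fingers (240 and 408 px), clear of the walls and the look-alikes. I'll close now.

Request:
{"name": "servo_tool", "arguments": {"plan": "0.05 0 0.04 0 -1; 0 0 0 0 1; 0 0 0 0 1; 0 0 0 0 1; 0 0 0 0 1"}}

```text
time_s: 3.18
position: [0.4966, -0.2546, 0.0559]
eef_rot: [0.005, 0.745, 0.667, 0.001]
wrist_force: [0.3, 0.4, 0.3]
grip_width: 0.0447
```

Request:
{"name": "servo_tool", "arguments": {"plan": "0 0 0 0 1; 0 0 0 0 1; 0 0 0 0 1"}}

```text
time_s: 3.55
position: [0.4966, -0.2547, 0.0558]
eef_rot: [0.005, 0.745, 0.667, 0.001]
wrist_force: [-0.4, 0.2, 1.2]
grip_width: 0.0449
```

```bash
python3 - <<'E'
from plan import *
st()
snap('wrist','wrist3')
E
```

```text
t 3.55 pos [ 0.4966 -0.2547  0.0558] psi_y -6.37 tilt 0.57 w 44.9 F [-0.4  0.2  1.2] q6 -0.45
```

View pics/wrist3.png

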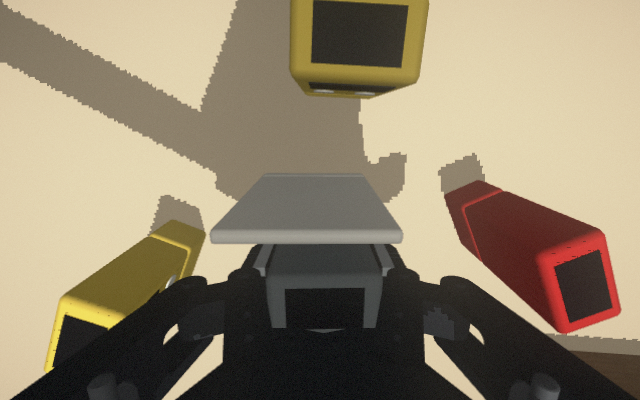

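It is gripped at 44.9 mm, as it should be. I'll lift straight up.

Request:
{"name": "servo_tool", "arguments": {"plan": "0 0 -0.3 0 1; 0 0 -0.7 0 1; 0 0 -0.8 0 1; 0 0 -0.8 0 1; 0 0 -0.4 0 1"}}

```text
time_s: 4.22
position: [0.4936, -0.2527, 0.211]
eef_rot: [0.003, 0.745, 0.667, 0.001]
wrist_force: [0.3, 0.5, -1.7]
grip_width: 0.0444
```

```bash
python3 - <<'E'
from plan import *
go([.507,.05,.19],-75.3)
snap('wrist','wrist4'); snap('scene','scene4')
E
```

```text
t 4.22 pos [ 0.4936 -0.2527  0.211 ] psi_y -6.38 tilt 0.31 w 44.4 F [ 0.3  0.5 -1.7] q6 -0.45
delta world [ 0.0134  0.3027 -0.021 ] tool total [ 6.047 -0.408  0.402] turn units 6.892 rows 8
0.76 -0.05 0.05 0.86
0.74 -0.16 0.05 0.86
0.71 -0.27 0.05 0.86
0.66 -0.38 0.05 0.86
0.59 -0.47 0.05 0.86
0.52 -0.55 0.05 0.86
0.43 -0.62 0.05 0.86
0.33 -0.68 0.05 0.86
```

View pics/scene4.png

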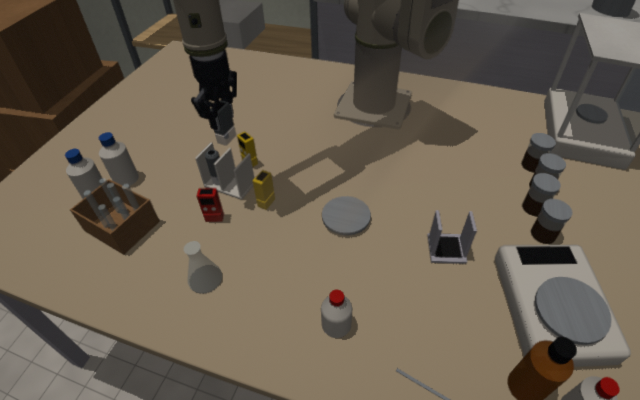

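The tester is held upright above the rack and the round one is still in its bay (212,160). I'll carry it to the rest at a moderate pace.

Request:
{"name": "servo_tool", "arguments": {"plan": "0.6 0 0 0.6 1; 0.76 -0.15 0 0.85 1; 0.72 -0.25 0 0.85 1; 0.66 -0.35 0 0.85 1; 0.6 -0.45 0 0.85 1"}}

```text
time_s: 4.95
position: [0.5001, -0.0684, 0.2059]
eef_rot: [0.001, 0.933, 0.359, -0.0]
wrist_force: [0.3, -0.4, -2.9]
grip_width: 0.0449
```

```bash
python3 - <<'E'
from plan import *
go([.507,.05,.19],-75.3)
E
```

```text
t 4.95 pos [ 0.5001 -0.0684  0.2059] psi_y -47.88 tilt 0.17 w 44.9 F [ 0.3 -0.4 -2.9] q6 0.60
delta world [ 0.0069  0.1184 -0.0159] tool total [ 1.691 -1.665  0.312] turn units 2.742 rows 3
0.56 -0.56 0.10 0.91
0.47 -0.64 0.10 0.91
0.36 -0.70 0.10 0.91
```

Request:
{"name": "servo_tool", "arguments": {"plan": "0.54 -0.56 0 0.9 1; 0.45 -0.64 0 0.9 1; 0.3 -0.6 0 0.8 1; 0 0 0 0 1"}}

```text
time_s: 5.45
position: [0.5014, 0.0492, 0.2007]
eef_rot: [0.0, 0.991, 0.133, -0.003]
wrist_force: [-0.3, -1.0, -1.0]
grip_width: 0.0448
```

```bash
python3 - <<'E'
from plan import *
go([.507,.05,.10],-75.3)
snap('wrist','wrist5')
E
```

```text
t 5.45 pos [0.5014 0.0492 0.2007] psi_y -74.69 tilt 0.35 w 44.8 F [-0.3 -1.  -1. ] q6 1.30
delta world [ 0.0056  0.0008 -0.1007] tool total [0.123 0.015 2.013] turn units 0.061 rows 3
0.04 0.00 0.67 0.02
0.04 0.00 0.67 0.02
0.04 0.00 0.67 0.02
```

View pics/wrist5.png

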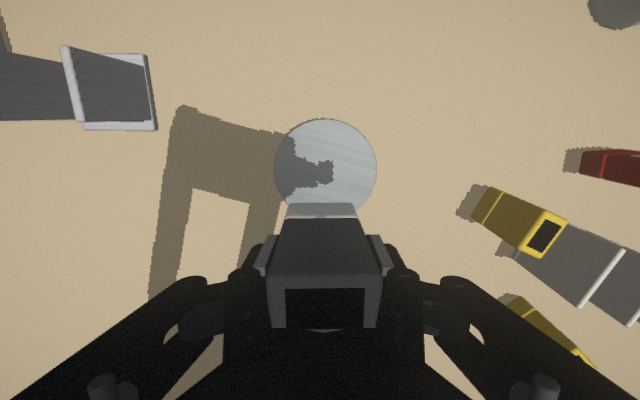

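The held tester is lined up with the rest disc, which shows at (325,168) in the wrist view. I'll descend.

Request:
{"name": "servo_tool", "arguments": {"plan": "0.06 0 0.6 0.03 1; 0.06 0 0.7 0.03 1; 0 0 0.7 0 1; 0 0 0.2 0 1; 0 0 0 0 1"}}

```text
time_s: 6.12
position: [0.5061, 0.0451, 0.0869]
eef_rot: [0.002, 0.991, 0.131, -0.004]
wrist_force: [0.2, -0.2, -0.4]
grip_width: 0.0445
```

```bash
python3 - <<'E'
from plan import *
go([.507,.05,.066],-75.3)
p,d,m=snap('scene','scene6')
cv2.imwrite('pics/s6.png',cv2.resize(p[100:250,270:420],None,fx=4,fy=4,interpolation=cv2.INTER_CUBIC)[:,:,::-1])
E
```

```text
t 6.12 pos [0.5061 0.0451 0.0869] psi_y -74.96 tilt 0.46 w 44.5 F [ 0.2 -0.2 -0.4] q6 1.30
delta world [ 0.0009  0.0049 -0.0209] tool total [ 0.045 -0.091  0.418] turn units 0.034 rows 1
0.05 -0.09 0.42 0.03
```

View pics/s6.png

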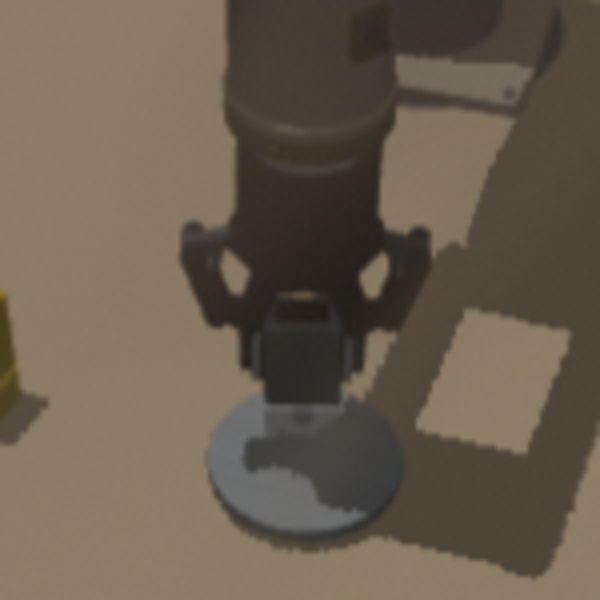

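Request:
{"name": "servo_tool", "arguments": {"plan": "0 -0.05 0.15 0 1; 0 0 0.1 0 1; 0 0 0.08 0 1; 0 0 0 0 1"}}

```text
time_s: 6.68
position: [0.5083, 0.0475, 0.0735]
eef_rot: [0.002, 0.991, 0.131, -0.0]
wrist_force: [-0.4, 0.0, -2.6]
grip_width: 0.0444
```

Request:
{"name": "servo_tool", "arguments": {"plan": "0 0 0.06 0 1; 0 0 0.06 0 1; 0 0 0 0 1"}}

```text
time_s: 7.05
position: [0.5085, 0.0475, 0.0674]
eef_rot: [0.002, 0.991, 0.131, -0.0]
wrist_force: [0.5, 0.7, -2.2]
grip_width: 0.0446
```

Request:
{"name": "servo_tool", "arguments": {"plan": "0 0 0.04 0 1; 0 0 0 0 1"}}

```text
time_s: 7.3
position: [0.5091, 0.0476, 0.066]
eef_rot: [0.002, 0.991, 0.131, 0.0]
wrist_force: [-0.3, 0.3, -1.3]
grip_width: 0.0446
```

Request:
{"name": "servo_tool", "arguments": {"plan": "0 0 0.04 0 1; 0 0 0 0 1"}}

```text
time_s: 7.55
position: [0.5105, 0.048, 0.0659]
eef_rot: [0.002, 0.991, 0.131, 0.002]
wrist_force: [0.3, 0.2, -2.7]
grip_width: 0.0445
```

Request:
{"name": "servo_tool", "arguments": {"plan": "0 0 0.05 0 1; 0 0 0 0 1"}}

```text
time_s: 7.8
position: [0.5122, 0.0484, 0.0657]
eef_rot: [0.002, 0.991, 0.131, 0.004]
wrist_force: [0.1, -0.1, -2.7]
grip_width: 0.0444
```

```bash
python3 - <<'E'
from plan import *
st()
p,d,m=snap('scene','scene7')
cv2.imwrite('pics/s7.png',cv2.resize(p[130:250,290:400],None,fx=5,fy=5,interpolation=cv2.INTER_CUBIC)[:,:,::-1])
snap('wrist','wrist7')
E
```

```text
t 7.80 pos [0.5122 0.0484 0.0657] psi_y -74.91 tilt 0.47 w 44.4 F [ 0.1 -0.1 -2.7] q6 1.31
```

View pics/s7.png

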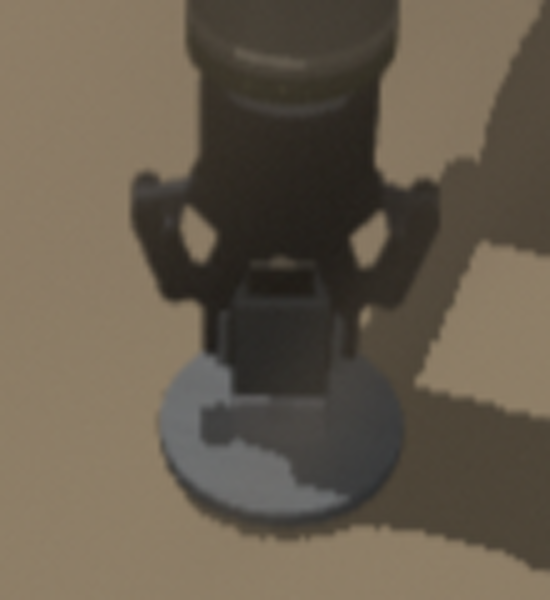

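View pics/wrist7.png

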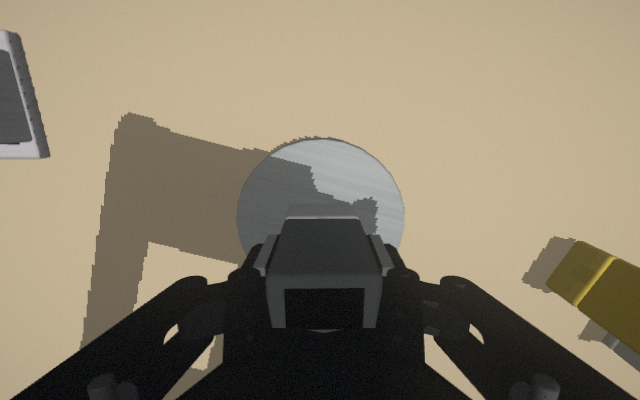

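Request:
{"name": "servo_tool", "arguments": {"plan": "0 0 0.1 0 1; 0 0 0 0 1"}}

```text
time_s: 8.15
position: [0.515, 0.0496, 0.0653]
eef_rot: [0.001, 0.991, 0.131, 0.006]
wrist_force: [-0.8, -0.4, -2.3]
grip_width: 0.0447
```

```bash
python3 - <<'E'
from plan import *
s,A,psi=st(); print(A.round(4)); print(s['joint_torque'].round(2), s['moment'].round(2))
for n in('scene6','scene7','wrist7'):
    p,d,m=load(n); P=cloud(m,d); c=np.array([.51,.048])
    q=P[(np.abs(P[...,:2]-c).max(2)<.012)]; q=q[:,2]; q=q[(q>.09)&(q<.15)]
    print(n,len(q),np.percentile(q,[10,50,90]).round(4) if len(q) else '')
E
```

```text
t 8.15 pos [0.515  0.0496 0.0653] psi_y -74.91 tilt 0.73 w 44.7 F [-0.8 -0.4 -2.3] q6 1.31
[[ 9.654e-01  2.603e-01  1.270e-02]
 [ 2.604e-01 -9.655e-01 -8.000e-04]
 [ 1.210e-02  4.100e-03 -9.999e-01]]
[ 1.500e-01 -4.937e+01 -4.717e+01  1.100e-01 -1.000e-02 -0.000e+00] [-0.01  0.07  0.02]
scene6 220 [0.0973 0.124  0.1372]
scene7 108 [0.1125 0.1158 0.1418]
wrist7 2901 [0.1139 0.1146 0.1157]
```

Z has stopped at 0.0655, where I expect contact. The wrist depth puts the tester's top at 0.1146 against an expected 0.115, so it is seated on the rest and I'll release it.

Request:
{"name": "servo_tool", "arguments": {"plan": "0 0 0 0 -1; 0 0 0 0 -1; 0 0 0 0 -1; 0 0 0 0 -1; 0 0 0 0 -1"}}

```text
time_s: 8.78
position: [0.5139, 0.0492, 0.0636]
eef_rot: [0.001, 0.991, 0.131, 0.005]
wrist_force: [0.5, -0.5, 1.4]
grip_width: 0.0852
```

```bash
python3 - <<'E'
from plan import *
st()
p,d,m=snap('wrist','wrist8')
P=cloud(m,d); c=np.array([.51,.048])
q=P[(np.abs(P[...,:2]-c).max(2)<.012)]; q=q[:,2]; q=q[(q>.09)&(q<.15)];print(np.percentile(q,[10,50,90]).round(4))
E
```

```text
t 8.78 pos [0.5139 0.0492 0.0636] psi_y -74.92 tilt 0.59 w 85.2 F [ 0.5 -0.5  1.4] q6 1.31
[0.1136 0.1143 0.115 ]
```

View pics/wrist8.png

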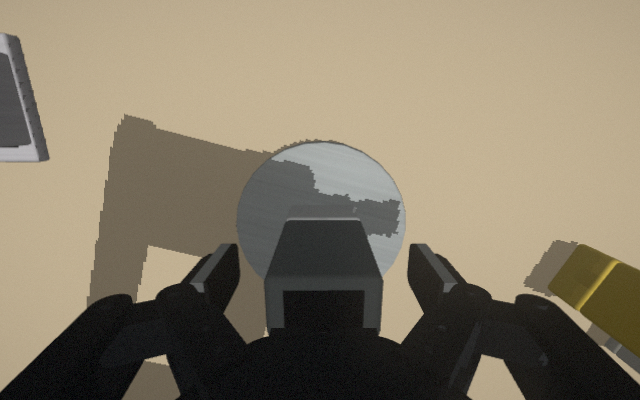

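It's standing and released, with no change in the picture. I'll lift clear, about 125 mm.

Request:
{"name": "servo_tool", "arguments": {"plan": "0 0 -0.3 0 -1; 0 0 -0.7 0 -1; 0 0 -0.8 0 -1; 0 0 -0.8 0 -1; 0 0 -0.2 0 -1"}}

```text
time_s: 9.45
position: [0.5119, 0.0494, 0.211]
eef_rot: [0.001, 0.991, 0.131, 0.005]
wrist_force: [-0.3, 0.5, -0.4]
grip_width: 0.0855
```

```bash
python3 - <<'E'
from meas import *
from plan import st
st()
def tm(p,d,m,nm):
    P=cloud(m,d); g=p.astype(int).max(2)
    k=(np.hypot(P[...,0]-.508,P[...,1]-.049)<.045)&(P[...,2]>.107)&(P[...,2]<.123)&(g<170)
    k=cv2.morphologyEx(k.astype(np.uint8),cv2.MORPH_CLOSE,np.ones((3,3)))>0
    Q,r=rect(m,k,.115,nm); print(np.nanmedian(P[k][:,2]))
for n in('wrist','top'):
    p,d,m=snap(n,n+'9'); tm(p,d,m,n)
    print(proj(m,[[.526,.298,.01],[.508,.049,.115]]))
E
```

```text
t 9.45 pos [0.5119 0.0494 0.211 ] psi_y -74.92 tilt 0.61 w 85.5 F [-0.3  0.5 -0.4] q6 1.31
wrist n 153 area 1568 [array([515.9,  50.4]), array([28. , 44.2]), np.float64(15.1)]
0.11396093134430069
[[117.33323774 111.16304959]
 [322.80374402 206.5370654 ]]
top n 64 area 244 [array([507. ,  47.9]), array([24.5, 45.3]), np.float64(17.6)]
0.11389802330184678
[[172.82190576 187.10905468]
 [287.93381198 185.46007861]]
```

View pics/wrist9.png

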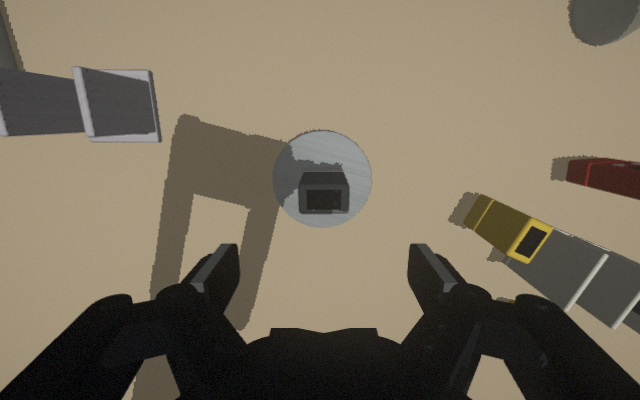

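View pics/top9.png

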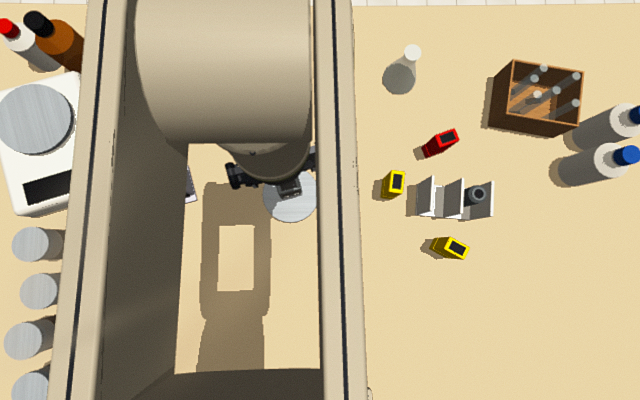

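Tester upright on the rest at (0.516, 0.050), its wide axis at about -75°. I'll turn 90° above it.

Request:
{"name": "servo_tool", "arguments": {"plan": "0 0 0 -0.95 -1; 0 0 0 -0.95 -1; 0 0 0 -0.95 -1; 0 0 0 -0.95 -1; 0 0 0 -0.95 -1"}}

```text
time_s: 10.18
position: [0.5061, 0.0494, 0.1993]
eef_rot: [-0.001, 0.848, 0.53, -0.003]
wrist_force: [0.8, -0.3, 1.0]
grip_width: 0.0855
```

Request:
{"name": "servo_tool", "arguments": {"plan": "0 0 0 -0.95 -1; 0 0 0 -0.95 -1; 0 0 0 -0.95 -1; 0 0 0 -0.95 -1; 0 0 0 -0.6 -1"}}

```text
time_s: 10.8
position: [0.5001, 0.0494, 0.1883]
eef_rot: [-0.009, 0.577, 0.817, -0.007]
wrist_force: [0.3, -0.7, 0.6]
grip_width: 0.0853
```

```bash
cat > tm.py <<'E'
from meas import *
def tm(p,d,m,nm,c=(.508,.049),z=.115):
    P=cloud(m,d); g=p.astype(int).max(2)
    k=(np.hypot(P[...,0]-c[0],P[...,1]-c[1])<.045)&(P[...,2]>z-.008)&(P[...,2]<z+.008)&(g<170)
    k=cv2.morphologyEx(k.astype(np.uint8),cv2.MORPH_CLOSE,np.ones((3,3)))>0
    Q,r=rect(m,k,z,nm); print(np.nanmedian(P[k][:,2]))
E
python3 - <<'E'
from tm import *
from plan import go
go([.5155,.0505,.14],15.1)
p,d,m=snap('wrist','wrist10'); tm(p,d,m,'w')
go([.5155,.0505,.14],15.1)
E
```

```text
t 10.80 pos [0.5001 0.0494 0.1883] psi_y 19.58 tilt 1.34 w 85.3 F [ 0.3 -0.7  0.6] q6 -0.34
delta world [ 0.0154  0.0011 -0.0483] tool total [-0.088  0.319  0.958] turn units 0.448 rows 2
-0.04 0.16 0.48 0.22
-0.04 0.16 0.48 0.22
w n 166 area 1843 [array([513.6,  51.7]), array([27.9, 45. ]), np.float64(15.5)]
0.11396896951021782
t 10.85 pos [0.4999 0.0493 0.188 ] psi_y 19.84 tilt 1.37 w 85.3 F [-0.1 -0.4 -0.4] q6 -0.35
delta world [ 0.0156  0.0012 -0.048 ] tool total [-0.091  0.324  0.952] turn units 0.474 rows 2
-0.05 0.16 0.48 0.24
-0.04 0.16 0.48 0.24
```

View pics/wrist10.png

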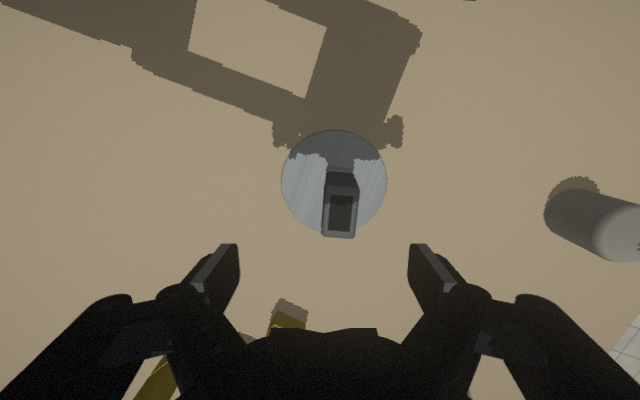

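The zero-shift turning rows let the pose sag slightly. I'll correct that and go down over the tester.

Request:
{"name": "servo_tool", "arguments": {"plan": "-0.05 0.2 0.3 0.25 -1; -0.03 0.12 0.3 0.2 -1; 0 0 0.1 0 -1"}}

```text
time_s: 11.22
position: [0.5134, 0.0507, 0.1478]
eef_rot: [-0.011, 0.609, 0.793, -0.009]
wrist_force: [-0.3, 0.0, 0.3]
grip_width: 0.0854
```

```bash
python3 - <<'E'
from tm import *
from plan import go
p,d,m=snap('wrist','wrist11'); tm(p,d,m,'w')
go([.5145,.051,.064],15.3)
import plan; s,A,psi=plan.st(); print(A[:,2])
E
```

```text
w n 199 area 2686 [array([514. ,  52.1]), array([27.4, 45. ]), np.float64(15.3)]
0.11394816282070626
t 11.28 pos [0.513  0.0507 0.1475] psi_y 15.00 tilt 1.73 w 85.7 F [ 0.6  0.6 -0.5] q6 -0.26
delta world [ 0.0015  0.0003 -0.0835] tool total [-0.014  0.079  1.667] turn units -0.03 rows 2
-0.01 0.04 0.83 -0.02
-0.01 0.04 0.83 -0.02
t 11.28 pos [0.513  0.0507 0.1475] psi_y 15.00 tilt 1.73 w 85.7 F [ 0.6  0.6 -0.5] q6 -0.26
[-0.03023976 -0.00109638 -0.99954207]
```

View pics/wrist11.png

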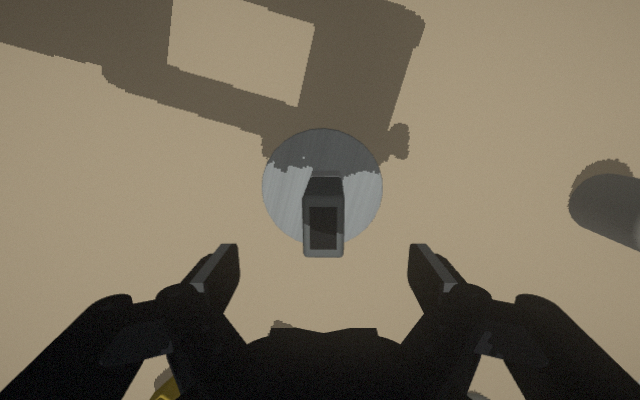

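Request:
{"name": "servo_tool", "arguments": {"plan": "0 0.03 0.15 0 -1; 0 0.03 0.15 0 -1; 0 0 0.15 0 -1; 0 0 0.15 0 -1; 0 0 0.15 0 -1"}}

```text
time_s: 11.9
position: [0.5151, 0.0515, 0.1085]
eef_rot: [-0.011, 0.609, 0.793, -0.009]
wrist_force: [0.1, -0.2, -0.2]
grip_width: 0.0855
```

```bash
python3 - <<'E'
from plan import *
s,A,psi=st(); print(A[:,2])
E
```

```text
t 11.90 pos [0.5151 0.0515 0.1085] psi_y 15.01 tilt 1.65 w 85.5 F [ 0.1 -0.2 -0.2] q6 -0.26
[-0.02869971 -0.0010641  -0.99958751]
```

Request:
{"name": "servo_tool", "arguments": {"plan": "0 0 0.22 0 -1; 0 0 0.22 0 -1; 0 0 0.22 0 -1; 0 0 0.2 0 -1; 0 0 0 0 -1"}}

```text
time_s: 12.52
position: [0.5127, 0.0514, 0.0611]
eef_rot: [-0.012, 0.609, 0.793, -0.01]
wrist_force: [-0.2, -0.4, -0.0]
grip_width: 0.0854
```

```bash
python3 - <<'E'
from tm import *
import plan
p,d,m=snap('wrist','wrist12'); tm(p,d,m,'w')
s,A,psi=plan.st(); print(A[:,2])
plan.go([.5145,.051,.064],15.3)
E
```

```text
w n 283 area 6588 [array([511.7,  60.7]), array([26.7, 32.1]), np.float64(15.2)]
0.11386940739634224
t 12.57 pos [0.5132 0.0514 0.0617] psi_y 15.01 tilt 1.72 w 85.3 F [-0.3  0.6 -0.2] q6 -0.26
[-0.03000289 -0.00111769 -0.99954919]
t 12.57 pos [0.5132 0.0514 0.0617] psi_y 15.01 tilt 1.72 w 85.3 F [-0.3  0.6 -0.2] q6 -0.26
delta world [ 0.0013 -0.0004  0.0023] tool total [-0.015  0.022 -0.046] turn units -0.029 rows 1
-0.02 0.02 -0.05 -0.03
```

View pics/wrist12.png

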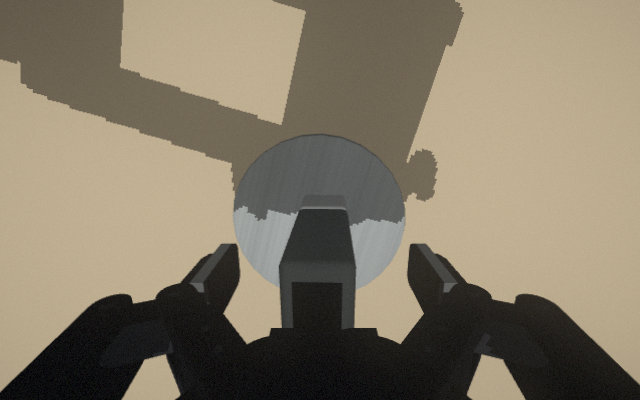

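The tester (280–355 px) is roughly centred between the fingers (240 and 408 px). I'll close across its broad faces.

Request:
{"name": "servo_tool", "arguments": {"plan": "0 0 0 0 1; 0 0 0 0 1; 0 0 0 0 1; 0 0 0 0 1; 0 0 0 0 1"}}

```text
time_s: 13.2
position: [0.5144, 0.0514, 0.0632]
eef_rot: [-0.01, 0.609, 0.793, -0.009]
wrist_force: [0.8, 0.0, -0.6]
grip_width: 0.0274
```

Request:
{"name": "servo_tool", "arguments": {"plan": "0 0 0 0 1; 0 0 0 0 1; 0 0 0.04 0 1; 0 0 0.04 0 1"}}

```text
time_s: 13.7
position: [0.5146, 0.0514, 0.0631]
eef_rot: [-0.011, 0.609, 0.793, -0.009]
wrist_force: [-12.0, -0.5, 20.9]
grip_width: 0.0274
```

```bash
python3 - <<'E'
from tm import *
import plan
s,A,psi=plan.st(); print(A[:,2])
p,d,m=snap('wrist','wrist13')
E
```

```text
t 13.70 pos [0.5146 0.0514 0.0631] psi_y 15.02 tilt 1.59 w 27.4 F [-12.   -0.5  20.9] q6 -0.26
[-0.0276665  -0.00137495 -0.99961626]
```

View pics/wrist13.png

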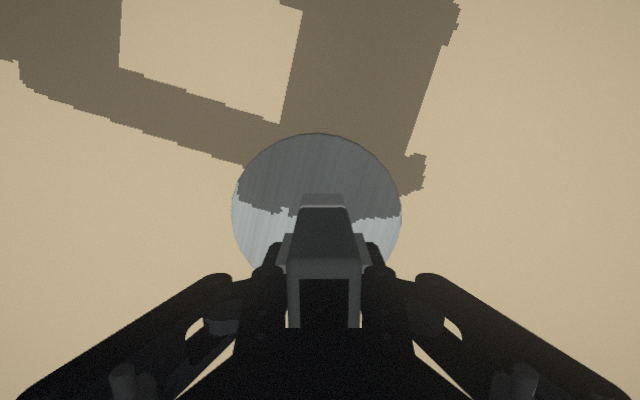

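Gripped at 27.4 mm. I'll lift, then move part-way towards the holder with the wrist camera looking ahead.

Request:
{"name": "servo_tool", "arguments": {"plan": "0 0 -0.2 0 1; 0 0 -0.6 0 1; 0 0 -0.8 0 1; 0 0 -0.8 0 1; 0 0 -0.2 0 1"}}

```text
time_s: 14.38
position: [0.5168, 0.0516, 0.1955]
eef_rot: [-0.012, 0.609, 0.793, -0.01]
wrist_force: [0.1, 0.0, -2.3]
grip_width: 0.0277
```

```bash
python3 - <<'E'
from plan import *
s,A,psi=st(); print(A[:,2])
go([.5265,.2,.195],14.7)
p,d,m=snap('wrist','wrist14'); snap('scene','scene14')
print(proj(m,[[.526,.298,.01]]))
E
```

```text
t 14.38 pos [0.5168 0.0516 0.1955] psi_y 15.02 tilt 1.81 w 27.7 F [ 0.1  0.  -2.3] q6 -0.26
[-0.03154949 -0.0013612  -0.99950126]
t 14.38 pos [0.5168 0.0516 0.1955] psi_y 15.02 tilt 1.81 w 27.7 F [ 0.1  0.  -2.3] q6 -0.26
delta world [ 0.0097  0.1484 -0.0005] tool total [2.816 0.957 0.   ] turn units 0.032 rows 4
0.70 0.24 0.00 0.01
0.70 0.24 0.00 0.01
0.70 0.24 0.00 0.01
0.71 0.24 0.00 0.01
[[404.84598119 -65.86349927]]
```

View pics/wrist14.png

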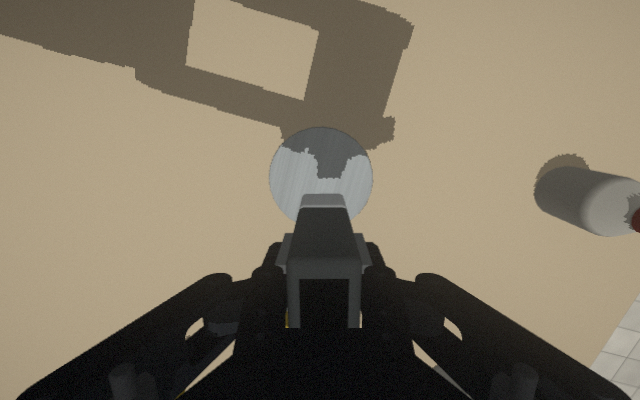

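View pics/scene14.png

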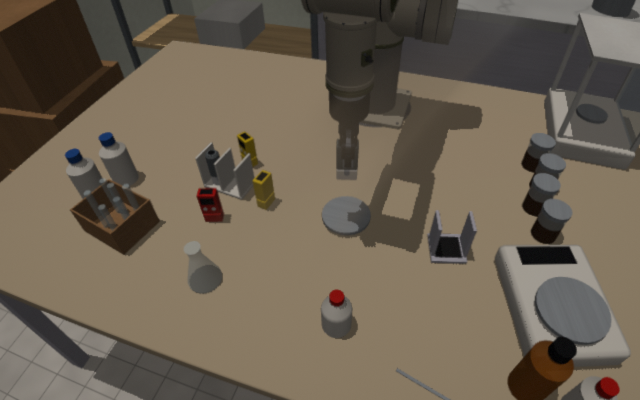

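The tester is held upright and clear of the rest. Heading for the holder.

Request:
{"name": "servo_tool", "arguments": {"plan": "0.6 0.2 0 0 1; 0.75 0.25 0 0 1; 0.75 0.25 0 0 1; 0.6 0.2 0 0.03 1; 0 0 0 0 1"}}

```text
time_s: 15.1
position: [0.5187, 0.1958, 0.1794]
eef_rot: [-0.019, 0.612, 0.791, -0.018]
wrist_force: [-0.2, -0.1, -2.1]
grip_width: 0.0276
```

```bash
python3 - <<'E'
from plan import *
s,A,psi=st(); print(A[:,2])
p,d,m=snap('wrist','wrist15')
go([.5265,.2978,.195],14.7)
E
```

```text
t 15.10 pos [0.5187 0.1958 0.1794] psi_y 14.59 tilt 2.95 w 27.6 F [-0.2 -0.1 -2.1] q6 0.01
[-0.05124052 -0.00494326 -0.99867411]
t 15.15 pos [0.5185 0.1946 0.1791] psi_y 14.55 tilt 3.00 w 27.4 F [ 0.1 -0.2 -1.8] q6 0.01
delta world [0.008  0.1032 0.0159] tool total [ 1.959  0.656 -0.337] turn units -0.015 rows 3
0.65 0.22 -0.11 -0.01
0.65 0.22 -0.11 -0.01
0.65 0.22 -0.11 -0.01
```

View pics/wrist15.png

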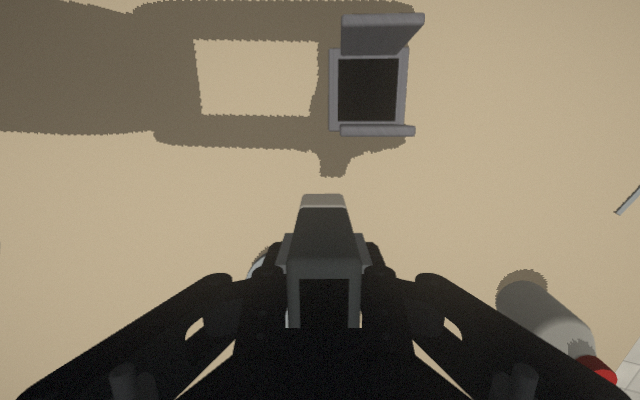

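The hand's lean has grown to 3° during sideways moves. I'm clear of everything here, so I'll see which moves change it.

Request:
{"name": "servo_tool", "arguments": {"plan": "0 0 -0.1 0 1; 0 0 -0.1 0 1; 0 0 -0.1 0 1; 0 0 0 0 1"}}

```text
time_s: 15.65
position: [0.519, 0.1917, 0.1936]
eef_rot: [-0.019, 0.613, 0.79, -0.019]
wrist_force: [-1.3, -0.5, -2.5]
grip_width: 0.027
```

```bash
cat >> plan.py <<'E'
def s2():
    s,A,psi=st(); print('zaxis',A[:,2].round(4),'q',s['joint_positions'].round(4),'tau',s['joint_torque'].round(1)); return s,A,psi
E
python3 -c "
from plan import *; s2()"
```

```text
t 15.65 pos [0.519  0.1917 0.1936] psi_y 14.37 tilt 3.12 w 27.0 F [-1.3 -0.5 -2.5] q6 0.01
zaxis [-0.0539 -0.0069 -0.9985] q [0.2565 0.0772 1.615  0.007  1.5033 0.0053] tau [  0.  -53.9 -49.8   0.    0.6  -0. ]
```

Request:
{"name": "servo_tool", "arguments": {"plan": "0.1 0 0 0 1; 0.1 0 0 0 1; 0.1 0 0 0 1"}}

```text
time_s: 16.02
position: [0.5153, 0.2067, 0.194]
eef_rot: [-0.019, 0.613, 0.789, -0.019]
wrist_force: [0.1, -0.1, -2.5]
grip_width: 0.0274
```

```bash
python3 -c "
from plan import *; s2()"
```

```text
t 16.02 pos [0.5153 0.2067 0.194 ] psi_y 14.31 tilt 3.09 w 27.4 F [ 0.1 -0.1 -2.5] q6 0.03
zaxis [-0.0534 -0.0066 -0.9986] q [0.2835 0.0812 1.6102 0.0086 1.5033 0.0331] tau [ -0.6 -54.5 -50.    0.    0.4  -0.2]
```

Request:
{"name": "servo_tool", "arguments": {"plan": "0 0.1 0 0 1; 0 0.1 0 0 1; 0 0.1 0 0 1"}}

```text
time_s: 16.4
position: [0.5303, 0.2113, 0.1929]
eef_rot: [-0.019, 0.613, 0.79, -0.019]
wrist_force: [-0.4, -0.3, -2.2]
grip_width: 0.0273
```

```bash
python3 -c "
from plan import *; s2()"
```

```text
t 16.40 pos [0.5303 0.2113 0.1929] psi_y 14.38 tilt 3.10 w 27.3 F [-0.4 -0.3 -2.2] q6 0.03
zaxis [-0.0536 -0.0068 -0.9985] q [0.2839 0.124  1.5664 0.0085 1.5046 0.0323] tau [  0.1 -57.4 -49.4   0.1   0.4   0. ]
```

Request:
{"name": "servo_tool", "arguments": {"plan": "0 -0.8 0 0 1; 0 0 0 0 1"}}

```text
time_s: 16.65
position: [0.4907, 0.2008, 0.1925]
eef_rot: [-0.02, 0.613, 0.79, -0.021]
wrist_force: [0.5, 1.2, -1.9]
grip_width: 0.0272
```

```bash
python3 -c "
from plan import *; s2()"
```

```text
t 16.65 pos [0.4907 0.2008 0.1925] psi_y 14.35 tilt 3.36 w 27.2 F [ 0.5  1.2 -1.9] q6 0.03
zaxis [-0.0581 -0.0082 -0.9983] q [0.2858 0.0196 1.6768 0.0086 1.5033 0.0346] tau [  0.3 -51.9 -48.6   0.1   0.9   0. ]
```

Request:
{"name": "servo_tool", "arguments": {"plan": "0 0.8 0 0 1; 0 0 0 0 1"}}

```text
time_s: 16.9
position: [0.5307, 0.2107, 0.1894]
eef_rot: [-0.021, 0.613, 0.789, -0.021]
wrist_force: [-1.0, 0.3, -1.2]
grip_width: 0.0273
```

```bash
python3 -c "
from plan import *; s2()"
```

```text
t 16.90 pos [0.5307 0.2107 0.1894] psi_y 14.34 tilt 3.39 w 27.3 F [-1.   0.3 -1.2] q6 0.03
zaxis [-0.0585 -0.0084 -0.9983] q [0.2829 0.1315 1.5648 0.0083 1.5038 0.0321] tau [ -0.1 -56.2 -50.9   0.1   0.   -0. ]
```

Request:
{"name": "servo_tool", "arguments": {"plan": "0 0 -0.8 0 1; 0 0 0 0 1"}}

```text
time_s: 17.15
position: [0.534, 0.211, 0.2301]
eef_rot: [-0.021, 0.613, 0.789, -0.021]
wrist_force: [0.2, -0.6, -1.2]
grip_width: 0.0273
```

```bash
python3 -c "
from plan import *; s2()"
```

```text
t 17.15 pos [0.534  0.211  0.2301] psi_y 14.31 tilt 3.40 w 27.3 F [ 0.2 -0.6 -1.2] q6 0.03
zaxis [-0.0587 -0.0084 -0.9982] q [0.2818 0.1184 1.5046 0.0082 1.5773 0.0321] tau [  0.  -55.6 -49.6   0.1   1.2   0. ]
```

Request:
{"name": "servo_tool", "arguments": {"plan": "0 0 0.8 0 1; 0 0 0 0 1"}}

```text
time_s: 17.4
position: [0.5319, 0.2105, 0.1893]
eef_rot: [-0.02, 0.613, 0.789, -0.021]
wrist_force: [-1.1, 0.7, -2.6]
grip_width: 0.0273
```

```bash
python3 -c "
from plan import *; s2()"
```

```text
t 17.40 pos [0.5319 0.2105 0.1893] psi_y 14.29 tilt 3.36 w 27.3 F [-1.1  0.7 -2.6] q6 0.03
zaxis [-0.058  -0.0083 -0.9983] q [0.2821 0.134  1.5623 0.0082 1.5034 0.032 ] tau [ -0.  -58.  -50.8   0.1  -0.4  -0. ]
```

Request:
{"name": "servo_tool", "arguments": {"plan": "-0.6 0 0 0 1; -0.6 0 0 0 1; -0.6 0 0 0 1; 0 0 0 0 1"}}

```text
time_s: 17.9
position: [0.556, 0.1217, 0.1934]
eef_rot: [-0.019, 0.613, 0.79, -0.02]
wrist_force: [-0.4, 0.2, -1.3]
grip_width: 0.0273
```

```bash
python3 -c "
from plan import *; s2()"
```

```text
t 17.90 pos [0.556  0.1217 0.1934] psi_y 14.37 tilt 3.14 w 27.3 F [-0.4  0.2 -1.3] q6 -0.12
zaxis [-0.0543 -0.0077 -0.9985] q [ 1.2590e-01  1.2140e-01  1.5684e+00 -8.0000e-04  1.5066e+00 -1.2480e-01] tau [ -1.4 -56.1 -49.7  -0.4   0.4  -0.4]
```

Request:
{"name": "servo_tool", "arguments": {"plan": "0 0 -0.6 0 1; 0 0 -0.6 0 1; 0 0 0 0 1"}}

```text
time_s: 18.27
position: [0.5594, 0.1236, 0.2569]
eef_rot: [-0.019, 0.613, 0.79, -0.019]
wrist_force: [-0.5, -0.1, -2.4]
grip_width: 0.0273
```

```bash
python3 -c "
from plan import *; s2()"
```

```text
t 18.27 pos [0.5594 0.1236 0.2569] psi_y 14.37 tilt 3.06 w 27.3 F [-0.5 -0.1 -2.4] q6 -0.12
zaxis [-0.053  -0.0063 -0.9986] q [ 1.2760e-01  1.0010e-01  1.4752e+00  5.0000e-04  1.6196e+00 -1.2300e-01] tau [ -0.2 -56.4 -51.3  -0.    1.1  -0. ]
```

Request:
{"name": "servo_tool", "arguments": {"plan": "0 0.5 0 0 1; 0 0.5 0 0 1; 0 0 0 0 1"}}

```text
time_s: 18.65
position: [0.6075, 0.138, 0.2516]
eef_rot: [-0.02, 0.612, 0.79, -0.019]
wrist_force: [-0.6, 0.2, -2.2]
grip_width: 0.0274
```

```bash
python3 -c "
from plan import *; s2()"
```

```text
t 18.65 pos [0.6075 0.138  0.2516] psi_y 14.45 tilt 3.19 w 27.4 F [-0.6  0.2 -2.2] q6 -0.11
zaxis [-0.0553 -0.006  -0.9985] q [ 0.14    0.2396  1.3297  0.0018  1.6279 -0.112 ] tau [ -0.1 -63.7 -52.6   0.    0.2   0. ]
```

Slow rows barely drift, so I'll use small steps from here on. Meanwhile I'll measure the holder from the earlier wrist view.

```bash
cat > hm.py <<'E'
from meas import *
def hm(p,d,m,c0=(.5265,.298)):
    P=cloud(m,d); g=p.astype(int).max(2); c=np.array(c0); ax=np.radians(14.7); X=np.array([np.cos(ax),np.sin(ax)]);Y=np.array([-X[1],X[0]])
    L=(P[...,:2]-c); lx=L@X; ly=L@Y
    cen=[]
    for s in(1,-1):
        k=(abs(lx)<.04)&(abs(ly-s*.0365)<.012)&(P[...,2]>.095)&(P[...,2]<.115)
        n,l,stt,_=cv2.connectedComponentsWithStats(k.astype(np.uint8))
        if n<2: continue
        i=1+np.argmax(stt[1:,4]); kk=l==i
        Q,r=rect(m,kk,.105,'cheek %+d'%s); cen.append(np.array(r[0])); print(np.nanmedian(P[kk][:,2]))
    if len(cen)==2:
        v=cen[0]-cen[1]; print('centre',(cen[0]+cen[1])/2,'sep',np.hypot(*v),'ydir',np.degrees(np.arctan2(v[1],v[0])))
    k=(abs(lx)<.035)&(abs(ly)<.035)&(g<60)&(P[...,2]<.03)
    n,l,stt,_=cv2.connectedComponentsWithStats(k.astype(np.uint8)); i=1+np.argmax(stt[1:,4])
    rect(m,l==i,.01,'pad')
E
python3 - <<'E'
from hm import *
for n in('wrist15','top0'):
    print(n);hm(*load(n))
from plan import go
go([.5265,.22,.2],14.7,11)
E
```

```text
wrist15
cheek +1 n 189 area 1342 [array([521.8, 332.5]), array([55. , 10.2]), np.float64(14.7)]
0.10337929789807833
cheek -1 n 165 area 826 [array([540.2, 263.8]), array([54.8,  7.2]), np.float64(14.8)]
0.10367587939718846
centre [530.9833374  298.16560364] sep 71.10839886494753 ydir 104.96494637324288
pad n 234 area 3580 [array([530.8, 299.2]), array([59. , 58.7]), np.float64(14.6)]
top0
cheek +1 n 64 area 175 [array([516.6, 330.2]), array([56.5, 10.7]), np.float64(14.6)]
0.10290237295497251
cheek -1 n 61 area 160 [array([534.9, 261.4]), array([56.2,  9.7]), np.float64(14.6)]
0.103082339408405
centre [525.73266602 295.79995728] sep 71.21906267793086 ydir 104.89998970072998
pad n 96 area 504 [array([527.1, 297.3]), array([57.4, 59.7]), np.float64(14.9)]
t 18.65 pos [0.6075 0.138  0.2516] psi_y 14.45 tilt 3.19 w 27.4 F [-0.6  0.2 -2.2] q6 -0.11
delta world [-0.081   0.082  -0.0516] tool total [ 1.983 -1.101  1.111] turn units -0.025 rows 11
0.18 -0.10 0.10 -0.00
0.18 -0.10 0.10 -0.00
0.18 -0.10 0.10 -0.00
0.18 -0.10 0.10 -0.00
0.18 -0.10 0.10 -0.00
0.18 -0.10 0.10 -0.00
0.18 -0.10 0.10 -0.00
0.18 -0.10 0.10 -0.00
0.18 -0.10 0.10 -0.00
0.18 -0.10 0.10 -0.00
0.18 -0.10 0.10 -0.00
```

Request:
{"name": "servo_tool", "arguments": {"plan": "0.35 -0.2 0.2 0 1; 0.35 -0.2 0.2 0 1; 0.35 -0.2 0.2 0 1; 0.35 -0.2 0.2 0 1; 0.35 -0.2 0.2 0 1"}}

```text
time_s: 19.27
position: [0.5285, 0.2116, 0.1995]
eef_rot: [-0.022, 0.613, 0.79, -0.022]
wrist_force: [0.2, -0.2, -2.1]
grip_width: 0.0276
```

```bash
python3 -c "
from plan import *; s2(); go([.529,.23,.19],14.8,5)"
```

```text
t 19.27 pos [0.5285 0.2116 0.1995] psi_y 14.42 tilt 3.54 w 27.6 F [ 0.2 -0.2 -2.1] q6 0.03
zaxis [-0.0614 -0.007  -0.9981] q [0.284  0.123  1.5556 0.0105 1.5239 0.0317] tau [ -1.9 -55.7 -51.2  -0.    0.9  -0.5]
t 19.27 pos [0.5285 0.2116 0.1995] psi_y 14.42 tilt 3.54 w 27.6 F [ 0.2 -0.2 -2.1] q6 0.03
delta world [ 0.0005  0.0184 -0.0095] tool total [0.353 0.112 0.187] turn units -0.038 rows 5
0.07 0.02 0.04 -0.01
0.07 0.02 0.04 -0.01
0.07 0.02 0.04 -0.01
0.07 0.02 0.04 -0.01
0.07 0.02 0.04 -0.01
```

Request:
{"name": "servo_tool", "arguments": {"plan": "0 0 0 0.9 1; 0 0 0 0.9 1; 0 0 0 0.9 1; 0 0 0 0 1"}}

```text
time_s: 19.77
position: [0.5219, 0.213, 0.1948]
eef_rot: [-0.018, 0.783, 0.622, -0.03]
wrist_force: [-0.5, 0.4, -1.5]
grip_width: 0.027
```

```bash
python3 -c "
from plan import *; s2()"
```

```text
t 19.77 pos [0.5219 0.213  0.1948] psi_y -13.13 tilt 3.99 w 27.0 F [-0.5  0.4 -1.5] q6 0.52
zaxis [-0.069  -0.0088 -0.9976] q [0.2893 0.1184 1.5696 0.0113 1.5223 0.5168] tau [ -0.  -56.2 -50.    0.1   0.6   1.7]
```

Request:
{"name": "servo_tool", "arguments": {"plan": "0 0 0 -0.9 1; 0 0 0 -0.9 1; 0 0 0 -0.9 1; 0 0 0 0 1"}}

```text
time_s: 20.27
position: [0.5193, 0.213, 0.193]
eef_rot: [-0.026, 0.604, 0.796, -0.026]
wrist_force: [-0.5, 1.0, -1.9]
grip_width: 0.0276
```

```bash
python3 -c "
from plan import *; s2()"
```

```text
t 20.27 pos [0.5193 0.213  0.193 ] psi_y 15.62 tilt 4.16 w 27.6 F [-0.5  1.  -1.9] q6 0.02
zaxis [-0.0719 -0.0094 -0.9974] q [0.2903 0.1161 1.5756 0.0116 1.5216 0.017 ] tau [ -0.  -56.  -49.9   0.1   0.6  -1.6]
```

Request:
{"name": "servo_tool", "arguments": {"plan": "0 0 0.15 0 1; 0 0 0.1 0 1; 0 0 0.08 0 1; 0 0 0 0 1"}}

```text
time_s: 20.78
position: [0.5172, 0.2126, 0.1744]
eef_rot: [-0.026, 0.606, 0.795, -0.026]
wrist_force: [-0.6, 0.3, -2.6]
grip_width: 0.0272
```

```bash
python3 -c "
from plan import *; s2()"
```

```text
t 20.77 pos [0.5172 0.2126 0.1744] psi_y 15.38 tilt 4.25 w 27.2 F [-0.6  0.3 -2.6] q6 0.02
zaxis [-0.0734 -0.0099 -0.9973] q [0.2908 0.1246 1.601  0.0116 1.4892 0.0214] tau [  0.  -56.  -49.3   0.1   0.5   0. ]
```

Request:
{"name": "servo_tool", "arguments": {"plan": "0 0 -0.9 0 1; 0 0 -0.9 0 1"}}

```text
time_s: 21.02
position: [0.5212, 0.2127, 0.261]
eef_rot: [-0.029, 0.606, 0.794, -0.03]
wrist_force: [1.5, 0.3, -2.1]
grip_width: 0.0271
```

```bash
python3 -c "
from plan import *; s2()"
```

```text
t 21.02 pos [0.5212 0.2127 0.261 ] psi_y 15.34 tilt 4.80 w 27.1 F [ 1.5  0.3 -2.1] q6 0.02
zaxis [-0.0827 -0.0127 -0.9965] q [0.289  0.1004 1.469  0.0115 1.6551 0.0221] tau [  0.2 -55.  -46.7   0.1  -0.5  -0. ]
```

Request:
{"name": "servo_tool", "arguments": {"plan": "0 0 0.9 0 1; 0 0 0.9 0 1"}}

```text
time_s: 21.28
position: [0.5208, 0.2136, 0.1802]
eef_rot: [-0.023, 0.606, 0.794, -0.022]
wrist_force: [0.2, 0.8, -2.2]
grip_width: 0.0272
```

```bash
python3 -c "
from plan import *; s2()"
```

```text
t 21.27 pos [0.5208 0.2136 0.1802] psi_y 15.30 tilt 3.70 w 27.2 F [ 0.2  0.8 -2.2] q6 0.02
zaxis [-0.0642 -0.0071 -0.9979] q [0.2906 0.1207 1.5939 0.0116 1.4906 0.0226] tau [  0.  -60.1 -54.    0.1   2.   -0. ]
```

Fast downward rows that are not allowed to settle reduce the lean. I'll go up gently and come down fast, repeatedly.

Request:
{"name": "servo_tool", "arguments": {"plan": "0 0 -0.4 0 1; 0 0 -0.4 0 1; 0 0 -0.4 0 1; 0 0 -0.4 0 1; 0 0 0 0 1"}}

```text
time_s: 21.9
position: [0.5276, 0.2145, 0.2742]
eef_rot: [-0.022, 0.607, 0.794, -0.02]
wrist_force: [0.4, -0.1, -2.1]
grip_width: 0.0275
```

```bash
python3 -c "
from plan import *; s2()"
```

```text
t 21.90 pos [0.5276 0.2145 0.2742] psi_y 15.25 tilt 3.37 w 27.5 F [ 0.4 -0.1 -2.1] q6 0.02
zaxis [-0.0586 -0.0055 -0.9983] q [0.2888 0.0897 1.4554 0.0115 1.6542 0.0235] tau [ -0.  -55.4 -50.9   0.1   0.9  -0. ]
```

Request:
{"name": "servo_tool", "arguments": {"plan": "0 0 0.9 0 1; 0 0 0.9 0 1; 0 0 -0.02 0 1; 0 0 0 0 1"}}

```text
time_s: 22.4
position: [0.526, 0.215, 0.1922]
eef_rot: [-0.018, 0.607, 0.794, -0.016]
wrist_force: [1.0, -0.4, -0.6]
grip_width: 0.0271
```

```bash
python3 -c "
from plan import *; s2()"
```

```text
t 22.40 pos [0.526  0.215  0.1922] psi_y 15.23 tilt 2.77 w 27.1 F [ 1.  -0.4 -0.6] q6 0.02
zaxis [-0.0483 -0.0024 -0.9988] q [0.2904 0.1109 1.5816 0.0116 1.496  0.0237] tau [  0.  -53.8 -47.8   0.1   0.4   0. ]
```

Request:
{"name": "servo_tool", "arguments": {"plan": "0 0 -0.4 0 1; 0 0 -0.4 0 1; 0 0 -0.4 0 1; 0 0 -0.4 0 1; 0 0 0 0 1"}}

```text
time_s: 23.02
position: [0.5338, 0.2163, 0.288]
eef_rot: [-0.014, 0.607, 0.794, -0.009]
wrist_force: [0.8, 0.5, -2.5]
grip_width: 0.0274
```

Request:
{"name": "servo_tool", "arguments": {"plan": "0 0 1 0 1; 0 0 0.9 0 1; 0 0 -0.02 0 1; 0 0 0 0 1"}}

```text
time_s: 23.52
position: [0.5332, 0.2172, 0.1977]
eef_rot: [-0.012, 0.607, 0.794, -0.006]
wrist_force: [-0.8, 1.6, -1.3]
grip_width: 0.0274
```

Request:
{"name": "servo_tool", "arguments": {"plan": "0 0 -0.4 0 1; 0 0 -0.4 0 1; 0 0 -0.4 0 1; 0 0 -0.4 0 1; 0 0 0 0 1"}}

```text
time_s: 24.15
position: [0.5391, 0.2179, 0.293]
eef_rot: [-0.007, 0.607, 0.794, 0.0]
wrist_force: [0.9, 0.2, -1.4]
grip_width: 0.0275
```

Request:
{"name": "servo_tool", "arguments": {"plan": "0 0 1 0 1; 0 0 0.8 0 1; 0 0 -0.02 0 1; 0 0 0 0 1"}}

```text
time_s: 24.65
position: [0.5406, 0.2194, 0.2072]
eef_rot: [-0.005, 0.607, 0.794, 0.003]
wrist_force: [0.7, 0.2, -2.0]
grip_width: 0.0274
```

```bash
python3 -c "
from plan import *; s2()"
```

```text
t 24.65 pos [0.5406 0.2194 0.2072] psi_y 15.21 tilt 0.66 w 27.4 F [ 0.7  0.2 -2. ] q6 0.02
zaxis [-0.0032  0.011  -0.9999] q [0.2905 0.0966 1.5686 0.0115 1.4764 0.024 ] tau [  0.  -53.8 -48.6   0.1   0.    0. ]
```

The lean is down to 0.66°. I'll look again at the holder and the held tester.

```bash
python3 - <<'E'
from hm import *
import plan
p,d,m=snap('wrist','wrist16'); hm(p,d,m,(.531,.2985)); snap('scene','scene16')
p,d,_=load('scene16')
cv2.imwrite('pics/s16.png',cv2.resize(p[60:280,340:520],None,fx=2.7,fy=2.7,interpolation=cv2.INTER_CUBIC)[:,:,::-1])
plan.go([.5285,.299,.175],14.8,10)
E
```

```text
cheek +1 n 154 area 885 [array([522.3, 333.1]), array([54.3,  8.6]), np.float64(15.2)]
0.10352234563099968
cheek -1 n 140 area 634 [array([540.6, 264.6]), array([54.6,  8.5]), np.float64(15.2)]
0.10370810294976095
centre [531.44259644 298.87443542] sep 70.86879166137648 ydir 104.90145228931033
pad n 206 area 2772 [array([531. , 299.2]), array([58.9, 58.8]), np.float64(15.2)]
t 24.75 pos [0.5406 0.2194 0.2072] psi_y 15.20 tilt 0.66 w 27.4 F [ 0.5 -0.2 -2.3] q6 0.02
delta world [-0.0121  0.0796 -0.0322] tool total [1.592 0.184 0.662] turn units 0.04 rows 10
0.16 0.02 0.07 0.00
0.16 0.02 0.07 0.00
0.16 0.02 0.07 0.00
0.16 0.02 0.07 0.00
0.16 0.02 0.07 0.00
0.16 0.02 0.07 0.00
0.16 0.02 0.07 0.00
0.16 0.02 0.07 0.00
0.16 0.02 0.07 0.00
0.16 0.02 0.07 0.00
```

View pics/wrist16.png

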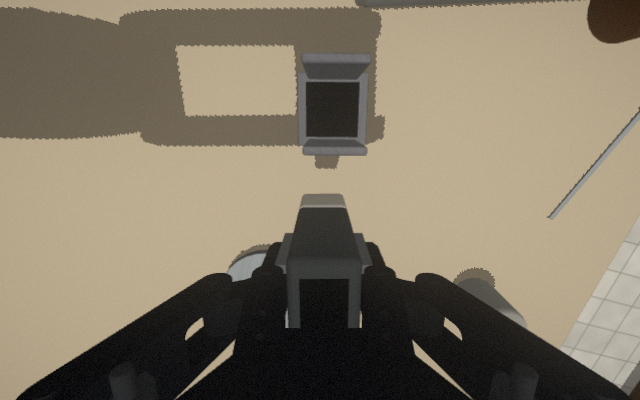

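View pics/s16.png

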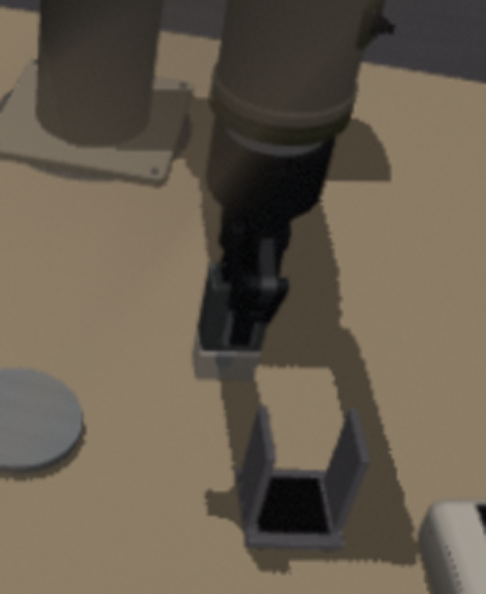

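```bash
cat > face.py <<'E'
from meas import *
def face(p,d,m,A,pos):
    P=cloud(m,d); T=(P-pos)@A   # tool frame
    v,u=np.mgrid[:400,:640]
    k=(u>300)&(u<348)&(v>212)&(v<252)&np.isfinite(P[...,0])
    Q=T[k]; M=np.c_[Q[:,1],Q[:,2],np.ones(len(Q))]
    for _ in range(3):
        c,*_=np.linalg.lstsq(M,Q[:,0],rcond=None); r=Q[:,0]-M@c; g=abs(r)<.003; Q=Q[g];M=M[g]
    print('face x=%.4f at TCP, dx/dy %.4f dx/dz %.4f, resid %.4f n %d'%(c[2],c[0],c[1],r.std(),len(Q)))
    # lateral edges: rows, in tool frame at face depth
    for row in(220,235,248,262):
        dd=T[row]; s=(abs(dd[:,0]-(c[0]*dd[:,1]+c[1]*dd[:,2]+c[2]))<.006)&(abs(dd[:,1])<.03)
        yy=dd[s]; 
        if len(yy): print(row,'y range',yy[:,1].min().round(4),yy[:,1].max().round(4),'mid',((yy[:,1].min()+yy[:,1].max())/2).round(4),'z',yy[:,2].mean().round(4))
    return c
E
python3 - <<'E'
from face import *
import plan
s,A,psi=plan.st(); p,d,m=load('wrist16'); face(p,d,m,A,s['position'])
for nm,w in(('holder',[.5312,.299,.01]),): print(nm,((np.array(w)-s['position'])@A).round(4))
E
```

```text
t 24.75 pos [0.5406 0.2194 0.2072] psi_y 15.20 tilt 0.66 w 27.4 F [ 0.5 -0.2 -2.3] q6 0.02
face x=0.0212 at TCP, dx/dy -0.0014 dx/dz -0.0094, resid 0.0002 n 1827
220 y range -0.0112 0.0148 mid 0.0018 z -0.0101
235 y range -0.0116 0.0159 mid 0.0021 z -0.0286
248 y range -0.0114 0.0151 mid 0.0018 z -0.0414
262 y range -0.0119 0.0157 mid 0.0019 z -0.0502
holder [0.077  0.0118 0.1981]
```

Request:
{"name": "servo_tool", "arguments": {"plan": "0.17 0.02 0.05 0.03 1; 0.17 0.02 0.05 0 1; 0.17 0.02 0.05 0 1; 0.17 0.02 0.05 0 1; 0.17 0.02 0.05 0 1"}}

```text
time_s: 25.38
position: [0.5357, 0.2655, 0.198]
eef_rot: [-0.003, 0.61, 0.793, 0.006]
wrist_force: [-0.6, 0.6, -1.7]
grip_width: 0.0275
```

Request:
{"name": "servo_tool", "arguments": {"plan": "0.17 0.02 0.05 0 1; 0.17 0.02 0.05 0 1; 0.17 0.02 0.05 0 1; 0.16 0.02 0.05 0 1; 0 0 0 0 1"}}

```text
time_s: 26.0
position: [0.5299, 0.3022, 0.1868]
eef_rot: [-0.004, 0.609, 0.793, 0.005]
wrist_force: [-0.1, 0.1, -1.6]
grip_width: 0.0276
```

```bash
python3 - <<'E'
from face import *
from hm import hm
import plan
s,A,psi=plan.s2(); p,d,m=snap('wrist','wrist17'); c=face(p,d,m,A,s['position'])
hm(p,d,m,(.5312,.299))
for w in([.5312,.299,.01],[.5268,.2975,.01]): print('holder in tool',((np.array(w)-s['position'])@A).round(4))
snap('top','top17')
E
```

```text
t 26.00 pos [0.5299 0.3022 0.1868] psi_y 14.94 tilt 0.72 w 27.6 F [-0.1  0.1 -1.6] q6 0.17
zaxis [ 6.000e-04  1.250e-02 -9.999e-01] q [0.4275 0.1743 1.5213 0.0113 1.4403 0.1652] tau [  0.4 -59.6 -50.5   0.2  -0.1   0.1]
face x=0.0212 at TCP, dx/dy 0.0001 dx/dz -0.0092, resid 0.0002 n 1826
220 y range -0.0113 0.0148 mid 0.0017 z -0.0101
235 y range -0.0116 0.0158 mid 0.0021 z -0.0285
248 y range -0.0114 0.0151 mid 0.0019 z -0.0412
262 y range -0.0119 0.0156 mid 0.0018 z -0.0501
cheek +1 n 151 area 753 [array([521.9, 335.2]), array([54.9,  8. ]), np.float64(14.9)]
0.10362006480849123
pad n 179 area 1256 [array([532.2, 293.5]), array([57.8, 44. ]), np.float64(16.2)]
holder in tool [-0.0055 -0.0003  0.1768]
holder in tool [-0.0058 -0.0049  0.1768]
```

View pics/wrist17.png

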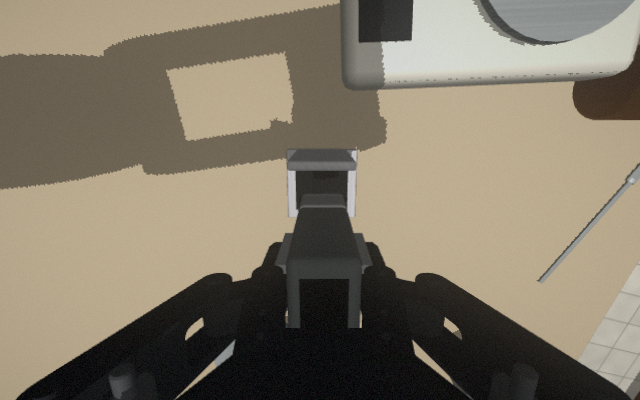

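View pics/top17.png

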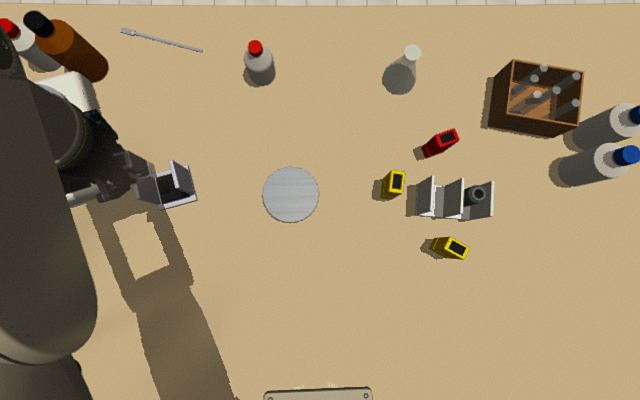

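Request:
{"name": "servo_tool", "arguments": {"plan": "-0.07 -0.045 0.1 0 1; 0 0 0.15 0 1; 0 0 0.15 0 1; 0 0 0.15 0 1; 0 0 0 0 1"}}

```text
time_s: 26.72
position: [0.5289, 0.2965, 0.1572]
eef_rot: [-0.003, 0.61, 0.792, 0.005]
wrist_force: [-0.5, 0.3, -2.6]
grip_width: 0.0273
```

```bash
python3 - <<'E'
from face import *
from hm import hm
import plan
s,A,psi=plan.s2(); p,d,m=snap('wrist','wrist18'); c=face(p,d,m,A,s['position'])
hm(p,d,m,(.5312,.299))
for w in([.5312,.299,.01],): print('holder in tool',((np.array(w)-s['position'])@A).round(4))
p,d,m=snap('scene','scene18')
cv2.imwrite('pics/s18.png',cv2.resize(p[170:290,400:500],None,fx=5,fy=5,interpolation=cv2.INTER_CUBIC)[:,:,::-1])
E
```

```text
t 26.73 pos [0.5289 0.2965 0.1572] psi_y 14.83 tilt 0.68 w 27.3 F [-0.5  0.3 -2.6] q6 0.16
zaxis [ 4.000e-04  1.180e-02 -9.999e-01] q [0.4199 0.186  1.5633 0.0108 1.3871 0.1591] tau [ -0.1 -59.6 -49.7   0.1  -0.2  -0. ]
face x=0.0213 at TCP, dx/dy -0.0012 dx/dz -0.0085, resid 0.0002 n 1829
220 y range -0.0113 0.0147 mid 0.0017 z -0.01
235 y range -0.0115 0.0158 mid 0.0022 z -0.0285
248 y range -0.0114 0.0152 mid 0.0019 z -0.0412
262 y range -0.0117 0.0156 mid 0.0019 z -0.05
cheek +1 n 174 area 1023 [array([521.7, 335.2]), array([54.5,  8.3]), np.float64(14.8)]
0.10362111198830809
pad n 214 area 1471 [array([532.7, 292.8]), array([58.3, 44.4]), np.float64(14.8)]
holder in tool [0.0002 0.0023 0.1472]
```

View pics/s18.png

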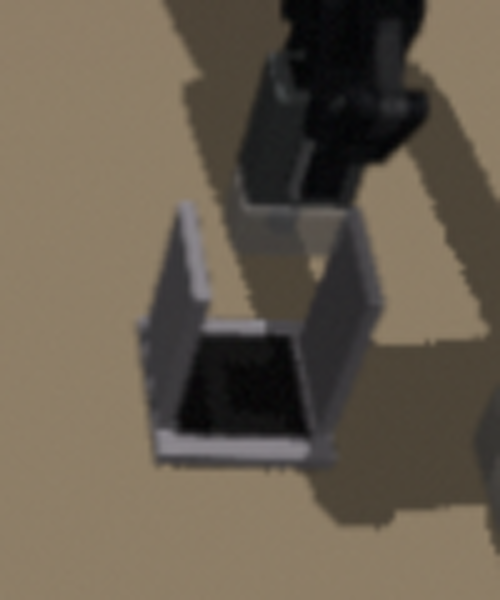

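View pics/wrist18.png

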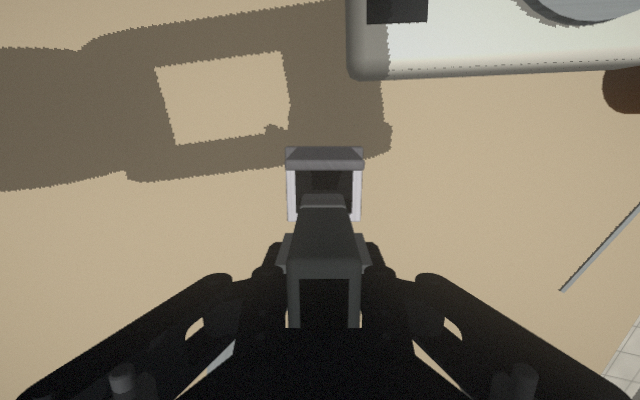

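Gaps now: about 13 mm on the +y side, 10 mm wanted. I'll correct by +2 mm, since the tool axis adds another 0.7 mm going down. Then I'll enter slowly and recheck the gap inside.

Request:
{"name": "servo_tool", "arguments": {"plan": "0.04 0.02 0.1 0 1; 0 0 0.15 0 1; 0 0 0.15 0 1; 0 0 0.15 0 1; 0 0 0 0 1"}}

```text
time_s: 27.45
position: [0.5301, 0.2997, 0.129]
eef_rot: [-0.003, 0.61, 0.793, 0.006]
wrist_force: [-0.7, 1.3, -0.6]
grip_width: 0.0273
```

```bash
python3 - <<'E'
from face import *
from hm import hm
import plan
s,A,psi=plan.s2(); p,d,m=snap('wrist','wrist19'); c=face(p,d,m,A,s['position'])
hm(p,d,m,(.5312,.299))
p,d,m=snap('scene','scene19')
cv2.imwrite('pics/s19.png',cv2.resize(p[170:290,400:500],None,fx=5,fy=5,interpolation=cv2.INTER_CUBIC)[:,:,::-1])
E
```

```text
t 27.45 pos [0.5301 0.2997 0.129 ] psi_y 14.85 tilt 0.73 w 27.3 F [-0.7  1.3 -0.6] q6 0.16
zaxis [ 0.0021  0.0126 -0.9999] q [0.424  0.2147 1.5839 0.0109 1.3359 0.1623] tau [ -0.  -60.3 -49.    0.1  -0.2  -0. ]
face x=0.0213 at TCP, dx/dy 0.0007 dx/dz -0.0078, resid 0.0002 n 1823
220 y range -0.0114 0.0147 mid 0.0017 z -0.0099
235 y range -0.0115 0.0157 mid 0.0021 z -0.0284
248 y range -0.0112 0.0152 mid 0.002 z -0.0414
262 y range -0.0117 0.0157 mid 0.002 z -0.0501
cheek +1 n 202 area 1312 [array([521.5, 335.8]), array([54.3,  8.4]), np.float64(14.8)]
0.10355418476583245
pad n 242 area 1059 [array([533.1, 290.9]), array([58.3, 41. ]), np.float64(14.8)]
```

View pics/s19.png

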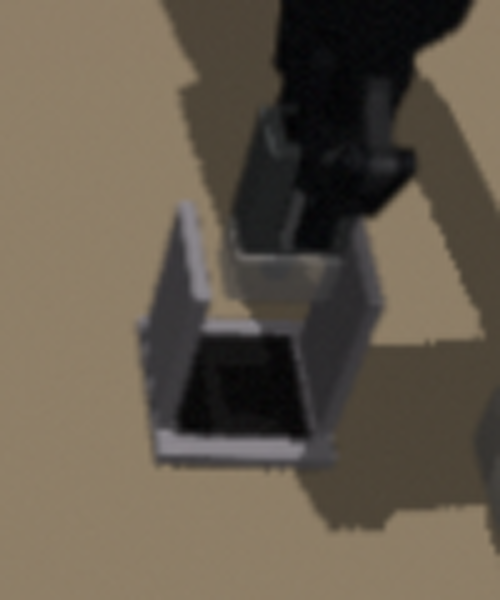

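View pics/wrist19.png

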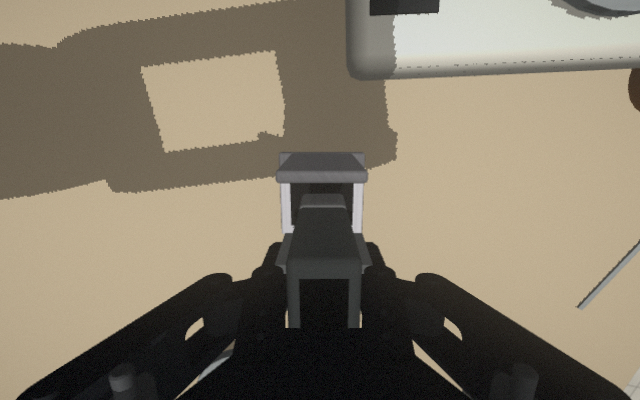

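+y gap 11.7 mm now. Going further down, with a small correction.

Request:
{"name": "servo_tool", "arguments": {"plan": "0.015 -0.02 0.15 0 1; 0 0 0.2 0 1; 0 0 0.2 0 1; 0 0 0.2 0 1; 0 0 0 0 1"}}

```text
time_s: 28.18
position: [0.5294, 0.3009, 0.0897]
eef_rot: [-0.003, 0.61, 0.793, 0.006]
wrist_force: [0.4, -1.1, -2.5]
grip_width: 0.0275
```

```bash
cat > chk.py <<'E'
from face import *
from hm import hm
import plan,sys
n=sys.argv[1]
s,A,psi=plan.s2(); p,d,m=snap('wrist','wrist'+n); c=face(p,d,m,A,s['position'])
hm(p,d,m,(.5312,.299))
p,d,m=snap('scene','scene'+n)
cv2.imwrite('pics/s%s.png'%n,cv2.resize(p[170:290,400:500],None,fx=5,fy=5,interpolation=cv2.INTER_CUBIC)[:,:,::-1])
E
python3 chk.py 20
```

```text
t 28.18 pos [0.5294 0.3009 0.0897] psi_y 14.85 tilt 0.78 w 27.5 F [ 0.4 -1.1 -2.5] q6 0.16
zaxis [ 0.0034  0.0132 -0.9999] q [0.4263 0.2527 1.6154 0.0111 1.265  0.1638] tau [ -0.  -61.  -47.8   0.1  -0.3  -0. ]
face x=0.0212 at TCP, dx/dy -0.0021 dx/dz -0.0098, resid 0.0002 n 1829
220 y range -0.0113 0.0147 mid 0.0017 z -0.01
235 y range -0.0116 0.0158 mid 0.0021 z -0.0285
248 y range -0.0114 0.0152 mid 0.0019 z -0.0413
262 y range -0.0119 0.0155 mid 0.0018 z -0.05
cheek +1 n 258 area 2308 [array([521.4, 335.9]), array([54.7,  9.1]), np.float64(14.8)]
0.10352531483339736
cheek -1 n 34 area 35 [array([521. , 265.6]), array([1.1, 9.8]), np.float64(13.1)]
0.10236092075946604
centre [521.22116089 300.75312805] sep 70.31766740887578 ydir 89.65271746853414
pad n 76 area 306 [array([510.1, 285.7]), array([11.4, 24.8]), np.float64(12.9)]
```

View pics/s20.png

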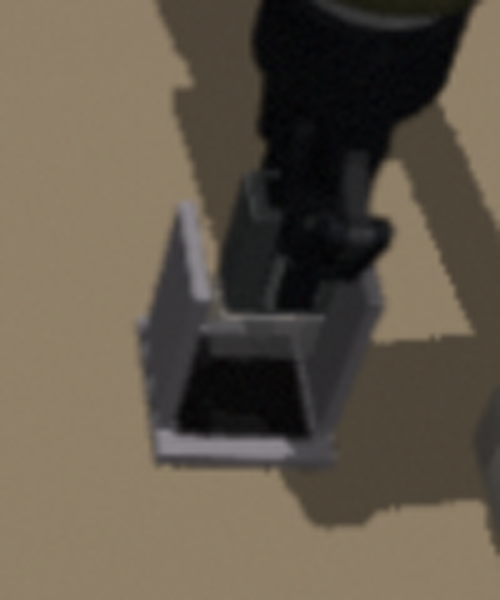

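View pics/wrist20.png

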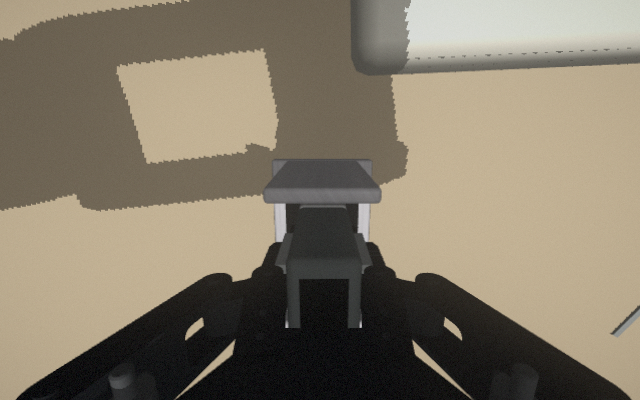

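+y gap 11.3 mm; another 0.75 mm needed. Lowering towards the floor, contact expected near TCP z = 0.053.

Request:
{"name": "servo_tool", "arguments": {"plan": "0.015 -0.015 0.15 0 1; 0 0 0.2 0 1; 0 0 0.15 0 1; 0 0 0.1 0 1; 0 0 0 0 1"}}

```text
time_s: 28.9
position: [0.5298, 0.3025, 0.0595]
eef_rot: [-0.002, 0.61, 0.793, 0.008]
wrist_force: [-0.1, -0.2, -2.4]
grip_width: 0.0275
```

```bash
python3 chk.py 21
```

```text
t 28.90 pos [0.5298 0.3025 0.0595] psi_y 14.85 tilt 0.90 w 27.5 F [-0.1 -0.2 -2.4] q6 0.17
zaxis [ 0.0061  0.0144 -0.9999] q [0.4284 0.2877 1.6334 0.0113 1.209  0.1652] tau [ -0.  -61.4 -46.4   0.1  -0.2  -0. ]
face x=0.0019 at TCP, dx/dy 0.0029 dx/dz -0.6742, resid 0.0014 n 728
220 y range -0.0261 0.0284 mid 0.0011 z -0.044
235 y range -0.0179 0.0218 mid 0.0019 z -0.0241
248 y range -0.0251 0.029 mid 0.002 z -0.0168
cheek +1 n 330 area 3755 [array([521.2, 336.5]), array([54.2,  9.5]), np.float64(14.7)]
0.10347817131143609
pad n 44 area 76 [array([509.5, 284.4]), array([9.6, 8.6]), np.float64(14.7)]
```

View pics/s21.png

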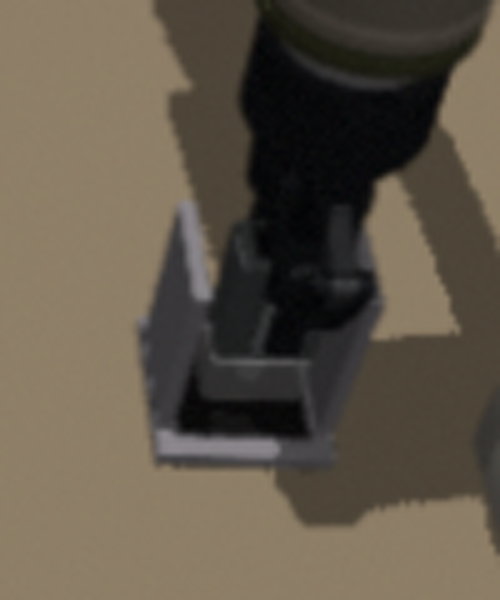

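View pics/wrist21.png

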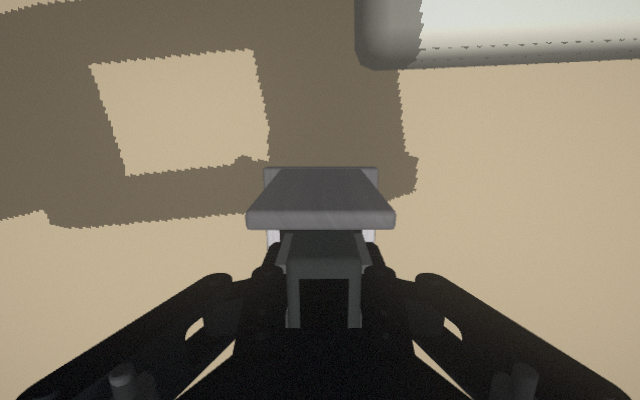

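```bash
python3 - <<'E'
from face import *
import plan
s,A,psi=plan.st(); p,d,m=load('wrist21'); g=p.astype(int).max(2)
print([ (r,int(g[r,324]),round(float(d[r,324]),4)) for r in range(205,285,3)])
P=cloud(m,d); T=(P-s['position'])@A
for r in range(205,285,5): print(r,T[r,324].round(4),P[r,324].round(4))
E
```

```text
t 29.00 pos [0.5302 0.3027 0.0603] psi_y 14.85 tilt 0.94 w 27.2 F [-0.7  0.2 -1.6] q6 0.17
[(205, 76, 0.1111), (208, 75, 0.1066), (211, 95, 0.1035), (214, 112, 0.1037), (217, 114, 0.1046), (220, 113, 0.1036), (223, 107, 0.1025), (226, 104, 0.1042), (229, 87, 0.1056), (232, 47, 0.1253), (235, 45, 0.1214), (238, 48, 0.1181), (241, 48, 0.1163), (244, 47, 0.1127), (247, 43, 0.1115), (250, 44, 0.1073), (253, 46, 0.1049), (256, 45, 0.1032), (259, 55, 0.1011), (262, 57, 0.1017), (265, 64, 0.1007), (268, 60, 0.1002), (271, 59, 0.1021), (274, 65, 0.1021), (277, 63, 0.1017), (280, 22, 0.102), (283, 27, 0.1026)]
205 [ 0.037   0.0017 -0.0348] [0.5221 0.3383 0.0955]
210 [ 0.0376  0.0017 -0.0428] [0.5219 0.3388 0.1036]
215 [ 0.0358  0.0017 -0.043 ] [0.5224 0.337  0.1037]
220 [ 0.034   0.0017 -0.0435] [0.5228 0.3353 0.1042]
225 [ 0.0323  0.0017 -0.0441] [0.5233 0.3337 0.1047]
230 [ 0.0209  0.0017 -0.0212] [0.5264 0.323  0.0818]
235 [ 0.0216  0.0017 -0.0285] [0.5262 0.3235 0.089 ]
240 [ 0.0222  0.0017 -0.0349] [0.5259 0.324  0.0955]
245 [ 0.0216  0.0017 -0.0382] [0.5261 0.3234 0.0987]
250 [ 0.0219  0.0017 -0.0431] [0.526  0.3236 0.1037]
255 [ 0.0213  0.0017 -0.0461] [0.5261 0.323  0.1066]
260 [ 0.021   0.0017 -0.0492] [0.5261 0.3226 0.1098]
265 [ 0.0197  0.0017 -0.0506] [0.5264 0.3214 0.1111]
270 [ 0.0177  0.0017 -0.0504] [0.527  0.3194 0.1109]
275 [ 0.0155  0.0017 -0.0502] [0.5275 0.3173 0.1106]
280 [ 0.0139  0.0017 -0.0509] [0.5279 0.3158 0.1113]
```

Direct reading at cheek-top height: the +y gap is about 9.5 mm of the ideal 10, so it's centred. I'll finish lowering in small steps.

Request:
{"name": "servo_tool", "arguments": {"plan": "0 -0.02 0.06 0 1; 0 0 0.04 0 1; 0 0 0 0 1"}}

```text
time_s: 29.38
position: [0.5298, 0.3027, 0.0558]
eef_rot: [-0.001, 0.61, 0.793, 0.009]
wrist_force: [0.5, -0.6, -2.1]
grip_width: 0.0275
```

Request:
{"name": "servo_tool", "arguments": {"plan": "0 0 0.04 0 1; 0 0 0 0 1"}}

```text
time_s: 29.62
position: [0.5299, 0.3028, 0.0538]
eef_rot: [-0.001, 0.61, 0.793, 0.009]
wrist_force: [0.2, 0.3, -2.1]
grip_width: 0.0273
```

```bash
python3 chk.py 22 | head -3; python3 - <<'E'
from face import *
import plan
s,A,psi=plan.st(); p,d,m=load('wrist22')
P=cloud(m,d); T=(P-s['position'])@A
for r in range(210,285,5): print(r,T[r,324].round(4),P[r,324].round(4))
E
```

```text
t 29.62 pos [0.5299 0.3028 0.0538] psi_y 14.85 tilt 1.02 w 27.3 F [ 0.2  0.3 -2.1] q6 0.17
zaxis [ 0.0086  0.0156 -0.9998] q [0.4288 0.2929 1.6386 0.0114 1.1958 0.1655] tau [ -0.  -61.7 -46.4   0.1  -0.2  -0. ]
face x=-0.0085 at TCP, dx/dy 0.0018 dx/dz -0.8445, resid 0.0017 n 1047
t 29.73 pos [0.53   0.3029 0.054 ] psi_y 14.85 tilt 1.04 w 27.6 F [ 0.1 -0.4 -2.4] q6 0.17
210 [ 0.0371  0.0019 -0.0416] [0.522  0.3386 0.0961]
215 [ 0.0371  0.0019 -0.047 ] [0.522  0.3385 0.1015]
220 [ 0.0361  0.0019 -0.0494] [0.5222 0.3375 0.1039]
225 [ 0.0342  0.0019 -0.0494] [0.5227 0.3357 0.1038]
230 [ 0.0322  0.0019 -0.049 ] [0.5232 0.3338 0.1035]
235 [ 0.0304  0.0019 -0.0491] [0.5237 0.332  0.1035]
240 [ 0.0212  0.002  -0.0332] [0.5262 0.3234 0.0875]
245 [ 0.0216  0.002  -0.0386] [0.5261 0.3236 0.0929]
250 [ 0.0216  0.002  -0.043 ] [0.526  0.3235 0.0973]
255 [ 0.0215  0.0019 -0.0468] [0.526  0.3234 0.1011]
260 [nan nan nan] [nan nan nan]
265 [ 0.0195  0.0019 -0.0505] [0.5265 0.3214 0.1048]
270 [ 0.0177  0.0019 -0.051 ] [0.5269 0.3197 0.1052]
275 [ 0.0155  0.0019 -0.0506] [0.5275 0.3176 0.1048]
280 [ 0.0139  0.0019 -0.0512] [0.5279 0.316  0.1054]
```

View pics/s22.png

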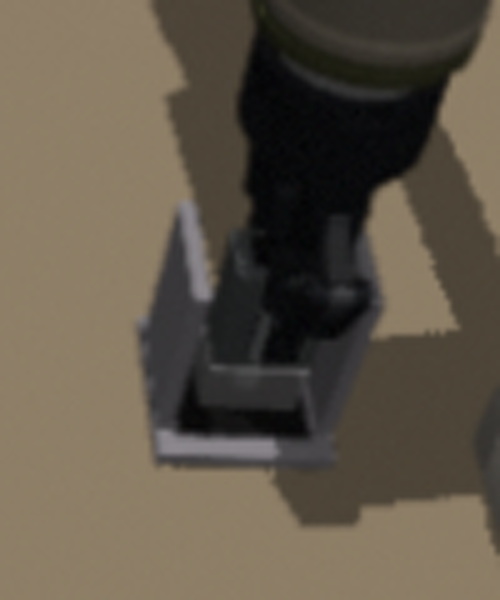

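The +y gap now reads about 8 mm, so I'll shift back 1.5–2 mm before touching down. I'll check the centring along the holder's x as well.

Request:
{"name": "servo_tool", "arguments": {"plan": "-0.035 0 0 0 1; 0 0 0 0 1"}}

```text
time_s: 29.98
position: [0.5306, 0.3011, 0.0541]
eef_rot: [-0.001, 0.61, 0.793, 0.009]
wrist_force: [-0.8, 0.5, -2.1]
grip_width: 0.0274
```

```bash
cat > gap.py <<'E'
from face import *
import plan,sys
s,A,psi=plan.s2(); p,d,m=snap('wrist',sys.argv[1])
P=cloud(m,d); T=(P-s['position'])@A; v,u=np.mgrid[:400,:640]
k=(abs(P[...,2]-.1035)<.003)&(T[...,0]>.026)&(T[...,0]<.045)&(abs(T[...,1])<.05)&(v<245)
Q=T[k]; print('cheek top x %.4f..%.4f centre %.4f  y %.4f..%.4f mid %.4f n %d'%(*np.percentile(Q[:,0],[1,99]),np.percentile(Q[:,0],[1,99]).mean(),*np.percentile(Q[:,1],[.5,99.5]),np.percentile(Q[:,1],[.5,99.5]).mean(),len(Q)))
k=(u>305)&(u<343)&(v>242)&(v<257)&(T[...,0]<.026); F=T[k]; print('face x %.4f z %.4f'%(np.nanmedian(F[:,0]),np.nanmedian(F[:,2])))
k=(v>265)&(v<276)&(u>270)&(u<380)&(abs(P[...,2]-.105)<.004); F=T[k]; print('top y %.4f..%.4f mid %.4f z %.4f'%(*np.percentile(F[:,1],[1,99]),np.percentile(F[:,1],[1,99]).mean(),np.median(P[k][:,2])))
E
python3 gap.py wrist23
```

```text
t 29.98 pos [0.5306 0.3011 0.0541] psi_y 14.85 tilt 1.04 w 27.4 F [-0.8  0.5 -2.1] q6 0.16
zaxis [ 0.0091  0.0158 -0.9998] q [0.4257 0.2915 1.6396 0.0114 1.1957 0.1624] tau [ -0.  -61.6 -46.3   0.1  -0.1  -0. ]
cheek top x 0.0316..0.0393 centre 0.0355  y -0.0265..0.0277 mid 0.0006 n 3571
face x 0.0216 z -0.0428
top y -0.0118..0.0165 mid 0.0023 z 0.1052
```

View pics/wrist23.png

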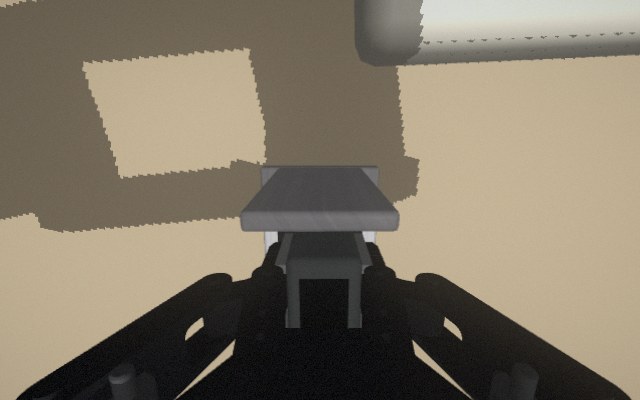

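Gap 9.9 mm. I'll shift 1.5 mm along the jaw axis and lower to contact.

Request:
{"name": "servo_tool", "arguments": {"plan": "0 -0.03 0 0 1; 0 0 0.03 0 1; 0 0 0.03 0 1; 0 0 0 0 1"}}

```text
time_s: 30.52
position: [0.5295, 0.3012, 0.0533]
eef_rot: [-0.001, 0.61, 0.793, 0.01]
wrist_force: [0.6, 0.4, -2.6]
grip_width: 0.0274
```

```bash
python3 gap.py wrist24
```

```text
t 30.52 pos [0.5295 0.3012 0.0533] psi_y 14.86 tilt 1.10 w 27.4 F [ 0.6  0.4 -2.6] q6 0.16
zaxis [ 0.01    0.0164 -0.9998] q [0.4266 0.2893 1.644  0.0116 1.1925 0.163 ] tau [  0.  -61.7 -46.4   0.1   0.1   0. ]
cheek top x 0.0313..0.0390 centre 0.0351  y -0.0254..0.0288 mid 0.0017 n 3602
face x 0.0216 z -0.0427
top y -0.0118..0.0155 mid 0.0019 z 0.1044
```

Request:
{"name": "servo_tool", "arguments": {"plan": "-0.01 0 0.04 0 1; 0 0 0 0 1"}}

```text
time_s: 30.82
position: [0.5299, 0.3016, 0.0532]
eef_rot: [-0.001, 0.61, 0.793, 0.01]
wrist_force: [-0.6, -0.0, -2.3]
grip_width: 0.0272
```

Request:
{"name": "servo_tool", "arguments": {"plan": "0 0 0.06 0 1; 0 0 0 0 1"}}

```text
time_s: 31.08
position: [0.5306, 0.3023, 0.0533]
eef_rot: [-0.001, 0.609, 0.793, 0.011]
wrist_force: [0.1, 0.7, -1.0]
grip_width: 0.0274
```

```bash
python3 chk.py 25 | head -2; python3 gap.py wrist25
```

```text
t 31.07 pos [0.5306 0.3023 0.0533] psi_y 14.89 tilt 1.25 w 27.4 F [ 0.1  0.7 -1. ] q6 0.16
zaxis [ 0.0117  0.0185 -0.9998] q [0.4268 0.2906 1.6424 0.0129 1.1903 0.1622] tau [  0.1 -62.3 -46.8   0.1   0.1   0. ]
t 31.18 pos [0.5306 0.3024 0.053 ] psi_y 14.88 tilt 1.27 w 27.4 F [-1.1  0.8  4.5] q6 0.16
zaxis [ 0.0119  0.0188 -0.9998] q [0.4268 0.291  1.6425 0.0132 1.1895 0.1622] tau [ -0.6 -58.  -43.5  -0.2  -0.4  -0. ]
cheek top x 0.0304..0.0382 centre 0.0343  y -0.0266..0.0277 mid 0.0005 n 3631
face x 0.0216 z -0.0426
top y -0.0118..0.0156 mid 0.0019 z 0.1041
```

View pics/s25.png

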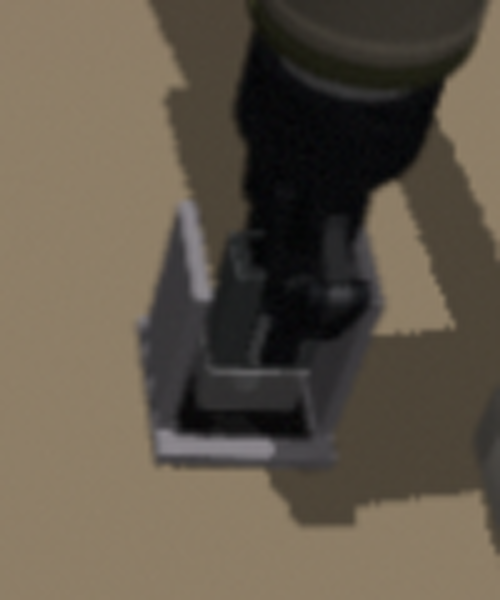

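Contact is made (force now rising), but pressing pushed it about 1 mm sideways. I'll ease up 1–2 mm and re-centre, then release just at contact.

Request:
{"name": "servo_tool", "arguments": {"plan": "-0.03 -0.02 -0.04 0 1; 0 0 0 0 1"}}

```text
time_s: 31.48
position: [0.5294, 0.3001, 0.0538]
eef_rot: [-0.001, 0.61, 0.793, 0.01]
wrist_force: [0.6, -0.1, -2.4]
grip_width: 0.0276
```

```bash
python3 gap.py wrist26
```

```text
t 31.48 pos [0.5294 0.3001 0.0538] psi_y 14.87 tilt 1.19 w 27.6 F [ 0.6 -0.1 -2.4] q6 0.16
zaxis [ 0.0103  0.018  -0.9998] q [0.4242 0.2862 1.6468 0.0131 1.1918 0.1598] tau [ -0.  -61.5 -46.4   0.1  -0.1  -0. ]
cheek top x 0.0324..0.0400 centre 0.0362  y -0.0250..0.0293 mid 0.0021 n 3571
face x 0.0216 z -0.0428
top y -0.0119..0.0157 mid 0.0019 z 0.1049
```

Gap at the top is about 10.6 mm (about 9.8 at the foot, allowing for the slight lean), and it's centred within 0.2 mm along x. Releasing.

Request:
{"name": "servo_tool", "arguments": {"plan": "0 0 0 0 -1; 0 0 0 0 -1; 0 0 0 0 -1; 0 0 0 0 -1; 0 0 0 0 -1"}}

```text
time_s: 32.15
position: [0.5295, 0.3002, 0.0537]
eef_rot: [-0.001, 0.61, 0.793, 0.01]
wrist_force: [-0.8, -0.1, 0.1]
grip_width: 0.0854
```

```bash
python3 gap.py wrist27; python3 chk.py 27 | head -1
```

```text
t 32.15 pos [0.5295 0.3002 0.0537] psi_y 14.86 tilt 1.20 w 85.4 F [-0.8 -0.1  0.1] q6 0.16
zaxis [ 0.0105  0.0181 -0.9998] q [0.4242 0.2865 1.6466 0.0131 1.1915 0.1599] tau [ -0.  -60.1 -45.3   0.1  -0.1  -0. ]
cheek top x 0.0324..0.0400 centre 0.0362  y -0.0251..0.0291 mid 0.0020 n 3560
face x 0.0222 z -0.0440
top y -0.0105..0.0164 mid 0.0030 z 0.1039
t 32.20 pos [0.5296 0.3002 0.0537] psi_y 14.87 tilt 1.20 w 85.7 F [-0.4 -0.9  0.2] q6 0.16
```

View pics/wrist27.png

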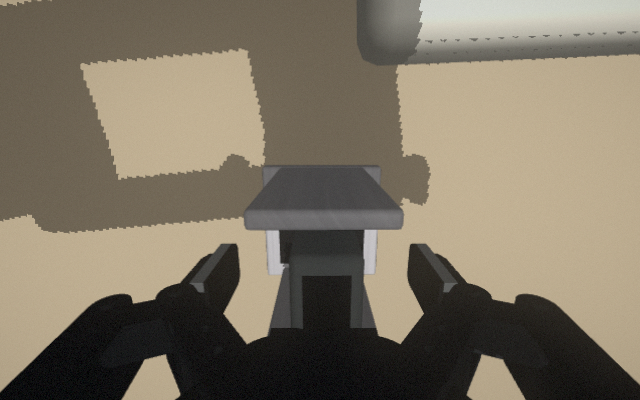

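View pics/s27.png

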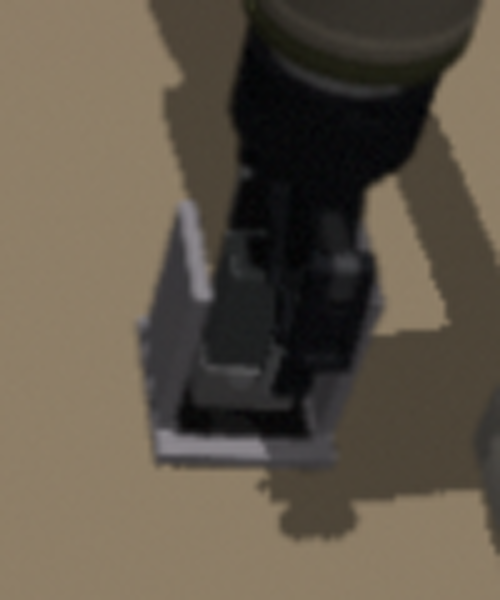

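Released and standing, settled to cheek height (0.104), gap 10.0 mm. Retreating straight up.

Request:
{"name": "servo_tool", "arguments": {"plan": "0 0 -0.3 0 -1; 0 0 -0.4 0 -1; 0 0 -0.5 0 -1; 0 0 -0.6 0 -1; 0 0 -0.6 0 -1"}}

```text
time_s: 32.92
position: [0.5275, 0.2976, 0.1807]
eef_rot: [-0.002, 0.61, 0.793, 0.01]
wrist_force: [0.6, -0.8, 0.2]
grip_width: 0.0854
```

Request:
{"name": "servo_tool", "arguments": {"plan": "-0.6 0 -0.2 0 -1; -0.6 0 0 0 -1; -0.6 0 0 0 -1; -0.4 0 0 0 -1; 0 0 0 0 -1"}}

```text
time_s: 33.55
position: [0.5604, 0.1902, 0.2038]
eef_rot: [0.003, 0.609, 0.793, 0.017]
wrist_force: [-0.6, 0.3, -0.3]
grip_width: 0.0852
```

```bash
python3 - <<'E'
from hm import *
import plan
plan.s2()
p,d,m=snap('wrist','wrist28'); hm(p,d,m,(.5312,.299))
P=cloud(m,d); g=p.astype(int).max(2)
c=np.array([.5312,.299]); a=np.radians(14.9); X=np.array([np.cos(a),np.sin(a)]);Y=np.array([-X[1],X[0]])
L=P[...,:2]-c; k=(abs(L@X)<.03)&(abs(L@Y)<.029)&(abs(P[...,2]-.105)<.006)
k=cv2.morphologyEx(k.astype(np.uint8),cv2.MORPH_OPEN,np.ones((3,3)))>0
rect(m,k,.105,'tester')
p,d,m=snap('scene','scene28')
cv2.imwrite('pics/s28.png',cv2.resize(p[170:290,400:500],None,fx=5,fy=5,interpolation=cv2.INTER_CUBIC)[:,:,::-1])
snap('top','top28')
E
```

```text
t 33.55 pos [0.5604 0.1902 0.2038] psi_y 14.95 tilt 2.02 w 85.2 F [-0.6  0.3 -0.3] q6 -0.03
zaxis [ 0.0263  0.0234 -0.9994] q [ 0.2302  0.0906  1.5816  0.017   1.4384 -0.033 ] tau [ -1.2 -54.7 -49.9  -0.2  -0.2  -0.4]
cheek +1 n 167 area 1100 [array([522.3, 332.6]), array([54.5,  9.8]), np.float64(15.6)]
0.10331031844306857
cheek -1 n 149 area 694 [array([540.4, 263.3]), array([54.5,  7.8]), np.float64(15.1)]
0.10366531397808539
centre [531.39376831 297.97190857] sep 71.57278778600987 ydir 104.64939696517942
pad n 303 area 1354 [array([530.7, 300.1]), array([59.7, 57.2]), np.float64(15.1)]
tester n 186 area 2201 [array([532.1, 299.2]), array([27.5, 44.8]), np.float64(14.4)]
```

View pics/s28.png

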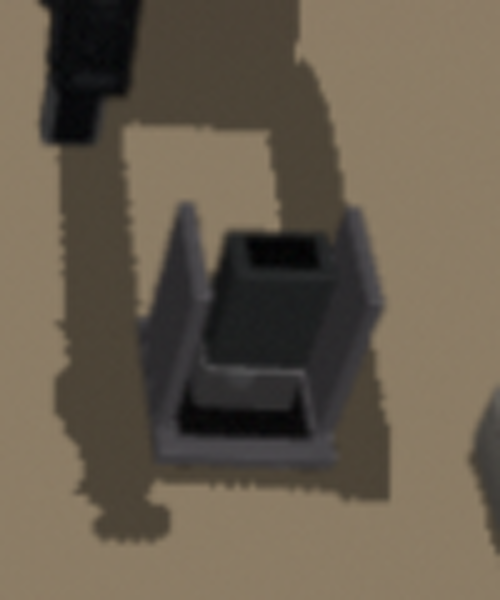

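View pics/wrist28.png

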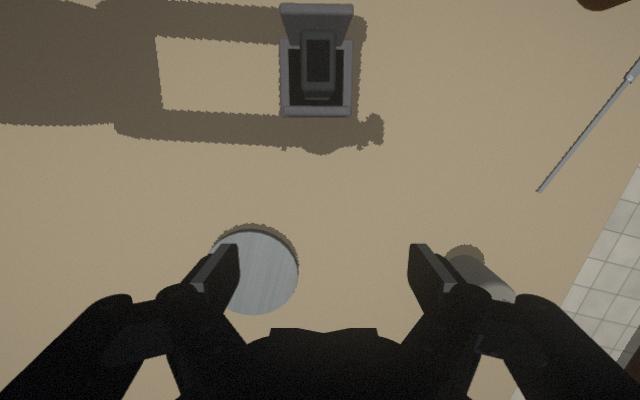

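View pics/top28.png

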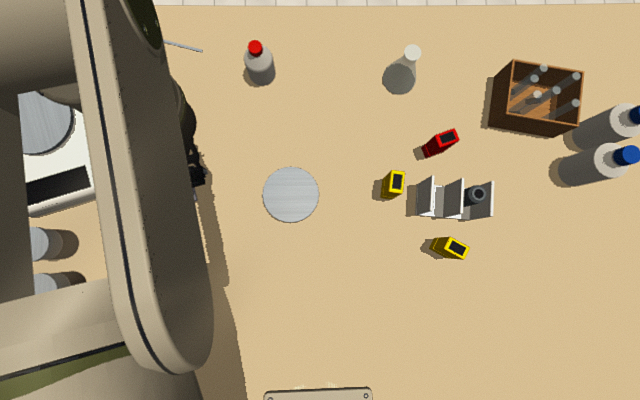

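The tester's centre is within about 1 mm of the holder's centre and 0.5° of square, and it stands flat. The round tester and the look-alikes haven't moved, and the gripper is clear. Handing in.

```bash
python3 -c "
from rig import order; print(order.hand_in())"
```

```text
the job is handed in; nothing more can be done
None
```

The flat tester is standing upright in the aluminium holder, released, and the job is handed in at about 33.7 s of the 56 s limit. I gripped it by its narrow edges in the rack, stood it on the steel rest and let go. I then took it across its broad faces, stood it in the holder, let go and backed the gripper away.

**Last checks:**
- **Centring:** in the last wrist-camera measurement its centre is about 1 mm off the holder's centre along both axes. The gap to the +y cheek was about 10.0 mm just after release (ideal 10).
- **Squareness:** it is turned about 0.5° from the holder's axes (14.4° against 14.9°).
- **Height:** its top is level with the cheek tops, as it should be when seated.
- **Other parts:** the round tester and the red and yellow look-alikes look unmoved in the last top picture, and the gripper touches nothing.

**What disagreed or went less well:**
- **Lean:** the hand drifted to about 4.8° of lean while carrying the tester to the holder. I brought it back to about 1° before the tester entered the holder, and it settled flat when released.
- **Cameras:** the wrist and top cameras differed by about 4–5 mm in x. I placed the tester by measuring it against the holder in the same wrist pictures, and the final centring figure rests on that camera alone.
- **Contact force:** the force reading barely showed first contact with the rest and the holder floor. I confirmed seating there mainly from height readings. The highest reading at the end of any move was about 24 N, while pressing on the rest.

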